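Put a valve in the demagnetiser

ROBOT

A 7-joint arm with a two-finger parallel gripper is mounted at the origin on the work surface. World frame = base frame: x ahead of the robot, y to its left, z up, the work surface at z = 0. Lengths are in m, angles in rad, forces in N, time in s.
With the tool pointing down it reaches from about 0.35 to 0.9 m from the base axis. Payload 7.2 kg.
Tool frame: the origin (TCP) lies at the very end of the fingers, on their centre line; the grasp point (between the pads) lies r.grasp_offset behind it (r.grasp_offset is the distance from the TCP to the grasp point, in m); y points along the fingers, x is the direction in which the jaws open and shut, and the axes are right-handed (so a half turn about y gives the same grasp; the last joint's range is limited). The gripper opens to 85 mm and grips with 20 to 120 N. Pads are 22 mm wide; open, the fingers measure 114 mm over their backs; the gripper's body (76 mm by 85 mm) begins 54 mm behind the grasp point. The pads swing forward as they close: fully open they stand 13 mm farther back than shut.
Start: joints at [1.045, 0.411, -0.013, 1.596, 0.006, 1.134, -0.082], TCP at [0.276, -0.561, 0.201] pointing down, gripper open.
Joint ranges: [-2.95, 2.95], [-0.29, 1.99], [-1.47, 1.44], [0.14, 2.54], [-1.03, 4.17], [0.13, 1.85], [-2.86, 2.86]. Speed limits (rad/s): [2.39, 2.39, 3.01, 3.01, 3.14, 3.14, 3.14].

INTERFACE

Orientations are given as a rotation vector (axis times angle).
In Python, from cell import r gives the robot as it stands.
- The arm moves only by the tool apply_moves, never from a script. Its argument "targets" is a list of rows, each a list of 5 numbers: the shift along the tool's x, y, z in mm, then the turn about the tool's y in degrees, then the finger opening in mm, from 0 to 85.4. A call has 1 to 10 rows; each row shifts and turns the commanded pose from where the row before left it, along the tool's axes as they then stand; what a row does not reach is not made up. A row lasts 1/10 s, in which the tool goes at most 50 mm and 8.59 degrees, less where a joint would pass 70% of its speed; a pose out of reach is approached as far as the arm can. A call with a gripper value outside its range is refused whole. The fingers move at their own pace and stop on an object; "newtons" is the grip in N (left out, the last holds). Time passes only in rows, so rows that do not move let the fingers close. It gives the time, the measured TCP pose, the force and the opening at its end, in the units of the state.
- r.get_state(): the state, without advancing time (a new reading comes with each control period).
- r.read_camera(name): name is "scene" or "top" or "wrist"; returns the picture (384x512x3 uint8, blue, green, red); there is no depth.
- r.get_calibration(name): a dict with "fx", "fy", "cx", "cy" (pixels), "rvec" (rotation vector, rad) and "tvec" (3), from world to camera coordinates, as OpenCV has them; the wrist camera has in their place "tool_from_camera" (4x4, takes a point from camera to tool coordinates, whose origin is the TCP and whose axes are the tool frame's). Camera axes: x right, y down, z forward; pixel columns grow to the right and rows downward; lengths in m; the calibration is good to about 2 mm. The wrist camera is an equidistant fisheye: a pixel r from the principal point sees the ray r / f radians off the axis. A picture is of the moment at which its call begins: read the wrist's pose just before it. get_calibration takes no time and is no camera call.
- r.sign_off(): hands the job in, once; it reports no verdict.
The state is a dict: "t": time; "joint_positions": joint angles; "dq": joint speeds; "joint_efforts": joint torques, N m; "position": TCP position; "eef_rot": TCP orientation; "contact_force": force on the tool from outside, world axes, zero at the start; "torque": the same for the moment, N m; "gripper_width": finger opening in m.
Only numpy, scipy, OpenCV 4.12 (cv2) and the standard library are available. Lean on these libraries where they do the work, as an engineer would, in place of code of your own. Each camera call takes 0.05 s, during which the arm holds its last target.

TASK

Press the hatch of the sloping grey demagnetiser once to free it and let it spring open, then take the wider-headed of the two engine valves from the wooden rack and lay it gently, lying flat, on the floor of the chamber. Then swing the hatch shut and press it home so that it stays latched by itself. Leave the other valve in the rack and everything else on the bench where it is.

Things in the scene. Friction and masses are not known exactly. Their poses are not given: they have to be found in the camera images.
- demag: Demagnetiser: grey steel box fixed to the bench, 132 mm wide, 220 mm deep, 155 mm high at the back; its front slopes down towards the robot at 30 degrees to the bench and is closed by an aluminium hatch. Origin: centre of its underside; z up; x towards its back. Position and heading vary.
- chamber: Chamber under the hatch: open trough in the slope, rubber floor parallel to the slope, 124 mm long (up the slope) x 112 mm wide, walls 46 mm high. Origin: centre of the floor's surface, 72 mm above the bench. x up the slope, y across, z square out of the slope (30 degrees from vertical, towards the robot). The open hatch overhangs it: reach in tilted, along z. The shut hatch clears a valve lying flat.
- hatch (a joint): Hatch angle, rad: 0 latched, -0.08 pressed to the stop, 1.57 wide open (square to the slope). A spring always drives it open and keeps it open (4 N at the free edge shut, 2 N open). Push-push latch: press near the free edge to the stop, about 12 mm (5 to 10 N), let go: it springs open in 1.5 s. Swing it shut, press to the stop past 0, let go: it returns to 0, latched. Pressed less, nothing changes.
- hatch_press (a point): Centre of the round rubber spot (22 mm) on the hatch's outer face, where to press; moves with the hatch. The hatch is an aluminium plate 168 mm long (down the slope), 144 mm wide, 4 mm thick, 14 mm folded edges, and a small steel striker 33 mm long under its middle, 15 mm from the free edge; this spot is 148 mm from the hinge, 20 mm from the free lower edge.
- hatch_hinge (a point): Middle of the hatch's hinge line at its upper edge, fixed, at x = 85, z = 62 mm in the chamber's frame; the line runs along the chamber's y. The plate's underside lies on this line, parallel to the floor when latched.
- rack: Wooden valve rack fixed to the bench: base 105 x 200 x 12 mm, two notched cross walls 6 mm thick, 48 mm high, at x = -25 and +32 mm; notches 13 mm wide at y = -45 and +45 mm. Origin: centre of its underside. Valves lie level in the notches along x, heads out over the -x end, which is towards the robot. Position and heading vary.
- valve_wide: Engine valve with the wider head: plain steel, 100 mm long, head 44 mm across, stem 10 mm, 0.12 kg. Origin: on the stem's axis, 45 mm from the head's flat face, between the rack's walls, 41 mm above the bench; centre of mass about 12 mm from it towards the head. x runs from head to tip. Starts in either notch pair.
- valve_narrow: The other valve, alike but with a head 32 mm across; same frame. It stays in the rack.
- putty_jar: Bystander: screw-top jar, 68 mm across, 70 mm high, loose. Origin: centre of its underside.
- marker: Bystander: felt pen lying flat, 135 mm long, 17 mm thick, loose. Origin: on the underside, between the two ends.
- spanner: Bystander: open-ended spanner lying flat, 170 mm long, loose. Origin: on the underside, between the two ends.
- spring_cup: Bystander: dark steel ring, 42 mm outside, 18 mm high, loose. Origin: centre of its underside.
- acrylic_plate: Bystander: clear square plate 130 x 130 x 10 mm lying flat, loose. Origin: centre of its underside.
- oil_can: Bystander: can, 60 mm across, 110 mm high, loose. Origin: centre of its underside.
There are look-alikes about, which are no part of the job. Leave any green look-alike of the valve_wide alone.

How it is judged:
On the way, in this order (a step that is already met when the one before it is completed fails the run):
1. the hatch has been freed and has sprung wide open (value of joint hatch above 1.3 rad), for 0.1 s.
2. the wide-headed valve lies on the chamber's floor, let go, with the hatch open (x of valve_wide in the frame of chamber between -0.03 and 0.03 m and y of valve_wide in the frame of chamber between -0.05 and 0.05 m and z of valve_wide in the frame of chamber between -0.005 and 0.035 m and value of joint hatch above 1 rad and contact force between the fingers and valve_wide below 0.05 N and linear speed of valve_wide below 0.05 m/s), for 0.2 s.
3. the hatch is shut and pressed in beyond its latched position (value of joint hatch below -0.04 rad).
At the end, for the whole second after the job is handed in: Hatch latched shut by itself (-0.02 to 0.03 rad), the wide-headed valve at rest lying on the chamber floor (origin within 30 mm of its centre in x, 50 mm in y, under 35 mm above it), the other valve in the rack within 20 mm of its start (x of valve_wide in the frame of chamber between -0.03 and 0.03 m and y of valve_wide in the frame of chamber between -0.05 and 0.05 m and z of valve_wide in the frame of chamber between -0.005 and 0.035 m and value of joint hatch between -0.02 and 0.03 rad and linear speed of valve_wide below 0.03 m/s and distance of valve_narrow from where it was at the start of the episode below 0.02 m); the robot touches nothing.
It fails at once if the wide-headed valve is dropped or thrown into the demagnetiser (faster than 0.9 m/s within 80 mm of the chamber's floor centre) (distance between valve_wide and chamber below 0.08 m and linear speed of valve_wide above 0.9 m/s).
It fails at once if the narrow-headed valve is moved by more than 25 mm (distance of valve_narrow from where it was at the start of the episode above 0.025 m).
It fails at once if a bystander is moved by more than 40 mm (distance of any of putty_jar, marker, spanner, spring_cup, acrylic_plate, oil_can from where it was at the start of the episode above 0.04 m).
It also fails if it takes over 64 s, if anything falls off the work surface, if the arm or the gripper's body presses on something with over 40 N, if the wrist force passes 120 N, or if a joint passes its speed limit or range.

## Working session

There is one attempt and no reset: what is moved stays moved. The work goes in short steps, Python scripts to look and compute and a tool call to move; the robot and the scene stay as the last step left them, time stands still between calls to the robot, and variables do not carry over. Pictures are saved under pics/ and viewed, and the job is handed in when it is done.

Besides the shell and the picture viewer there is one more tool, called after "Call:" as name(argument=value, ...) on one line, values as JSON. apply_moves: Moves the arm, as the interface text tells. Its arguments: {"type":"object","properties":{"targets":{"type":"array","items":{"type":"array","items":{"type":"number"}}},"newtons":{"type":"number"}},"required":["targets"]}

```bash
ls; mkdir -p pics
python3 - <<'E'
from cell import r
import cv2,numpy as np
s=r.get_state()
print({k:np.round(v,4) for k,v in s.items()}, r.grasp_offset)
for n in ["scene","top","wrist"]:
    im=r.read_camera(n); cv2.imwrite(f"pics/{n}0.png",im)
    print(n,r.get_calibration(n))
E
```

```text
pics
{'t': np.float64(0.0), 'joint_positions': array([ 1.0448,  0.4119, -0.0127,  1.5971,  0.0056,  1.1343, -0.0822]), 'dq': array([-0.0007, -0.0002, -0.0007,  0.0014, -0.0009,  0.0009,  0.0001]), 'joint_efforts': array([-4.00000e-04, -6.00622e+01,  6.81900e-01, -2.99406e+01,
        1.38000e-02,  1.07000e-02, -0.00000e+00]), 'position': array([ 0.276 , -0.5602,  0.1998]), 'eef_rot': array([-1.3909,  0.8667, -0.8644]), 'contact_force': array([ 0.3314, -0.6503, -0.4191]), 'torque': array([-0.0122,  0.0459,  0.0068]), 'gripper_width': np.float64(0.0856)} 0.0187
scene {'fx': 470.54264127410335, 'fy': 470.54264127410335, 'cx': 243.82069467194668, 'cy': 198.0525796426067, 'rvec': array([ 2.05873048,  0.67761072, -0.39125144]), 'tvec': array([-0.35523179, -0.04736808,  1.61137944])}
top {'fx': 384.9975431493974, 'fy': 384.9975431493974, 'cx': 257.14533871128293, 'cy': 191.51024637022687, 'rvec': array([ 2.21216656, -2.20037612,  0.0890315 ]), 'tvec': array([-0.0204846 ,  0.47535439,  1.18744075])}
wrist {'fx': 297.3186396354542, 'fy': 297.3186396354542, 'cx': 254.2997500942218, 'cy': 191.0806151690502, 'tool_from_camera': array([[ 9.99999226e-01,  1.22348454e-03,  2.25440950e-04,
        -4.81001204e-04],
       [ 1.56318739e-04, -3.03344265e-01,  9.52881017e-01,
        -1.73131696e-01],
       [ 1.23422141e-03, -9.52880244e-01, -3.03344222e-01,
         7.78169982e-02],
       [ 0.00000000e+00,  0.00000000e+00,  0.00000000e+00,
         1.00000000e+00]])}
```

View pics/scene0.png

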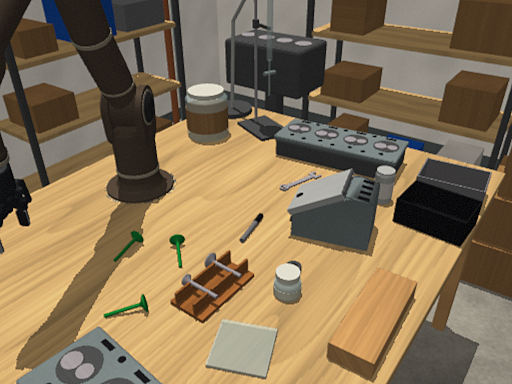

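View pics/top0.png

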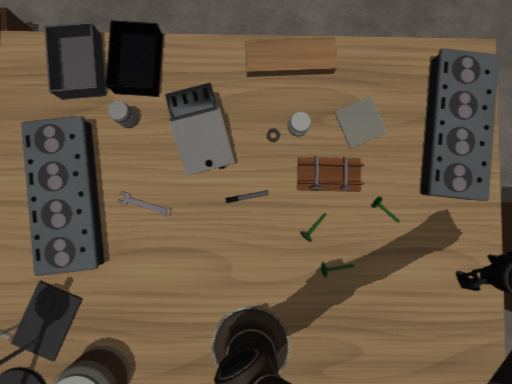

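View pics/wrist0.png

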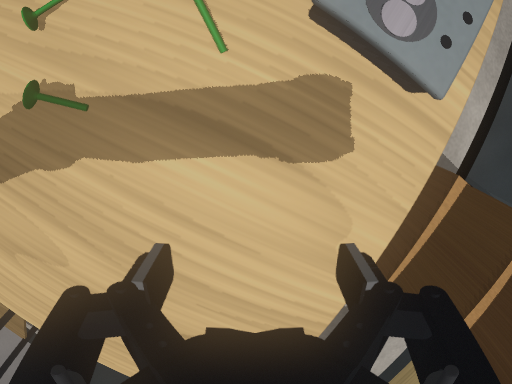

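```bash
cat > h.py <<'E'
from cell import r
import cv2,numpy as np
from scipy.spatial.transform import Rotation as R
def tool():
    s=r.get_state(); return np.array(s["position"]),R.from_rotvec(s["eef_rot"]).as_matrix(),s
def ray(n,u,v,cal=None,pose=None):
    c=r.get_calibration(n)
    if n!="wrist":
        M=R.from_rotvec(c["rvec"]).as_matrix(); d=np.array([(u-c["cx"])/c["fx"],(v-c["cy"])/c["fy"],1.])
        o=-M.T@c["tvec"]; d=M.T@d
    else:
        a=np.array([u-c["cx"],v-c["cy"]]);rr=np.hypot(*a);th=rr/c["fx"]
        d=np.r_[a/max(rr,1e-9)*np.sin(th),np.cos(th)]
        T=np.array(c["tool_from_camera"]);p,Q=pose
        o=p+Q@T[:3,3]; d=Q@T[:3,:3]@d
    return o,d/np.linalg.norm(d)
def onz(n,u,v,z,pose=None):
    o,d=ray(n,u,v,pose=pose); return o+d*(z-o[2])/d[2]
def two(r1,r2):
    (o1,d1),(o2,d2)=r1,r2
    A=np.c_[d1,-d2]; t=np.linalg.lstsq(A,o2-o1,rcond=None)[0]
    a=o1+d1*t[0];b=o2+d2*t[1]; return (a+b)/2,np.linalg.norm(a-b)
def proj(n,P,pose=None):
    c=r.get_calibration(n);P=np.array(P,float)
    if n!="wrist":
        q=R.from_rotvec(c["rvec"]).as_matrix()@P+c["tvec"]
        return np.array([c["fx"]*q[0]/q[2]+c["cx"],c["fy"]*q[1]/q[2]+c["cy"]])
    T=np.array(c["tool_from_camera"]);p,Q=pose
    q=T[:3,:3].T@(Q.T@(P-p)-T[:3,3]);th=np.arctan2(np.hypot(q[0],q[1]),q[2])
    return np.array([c["cx"],c["cy"]])+c["fx"]*th*q[:2]/max(1e-9,np.hypot(q[0],q[1]))
def crop(src,x0,y0,x1,y1,k,out):
    im=cv2.imread(src)[y0:y1,x0:x1]; cv2.imwrite(out,cv2.resize(im,None,fx=k,fy=k,interpolation=cv2.INTER_CUBIC))
E
python3 - <<'E'
from h import *
p,Q,s=tool(); print(Q.round(3))
crop("pics/top0.png",150,70,250,190,5,"pics/topdemag.png")
crop("pics/top0.png",270,130,420,280,4,"pics/toprack.png")
crop("pics/scene0.png",80,210,320,330,3,"pics/scrack.png")
crop("pics/scene0.png",260,130,420,270,4,"pics/scdemag.png")
E
```

```text
[[ 0.442 -0.001  0.897]
 [-0.897  0.001  0.442]
 [-0.001 -1.    -0.   ]]
```

View pics/topdemag.png

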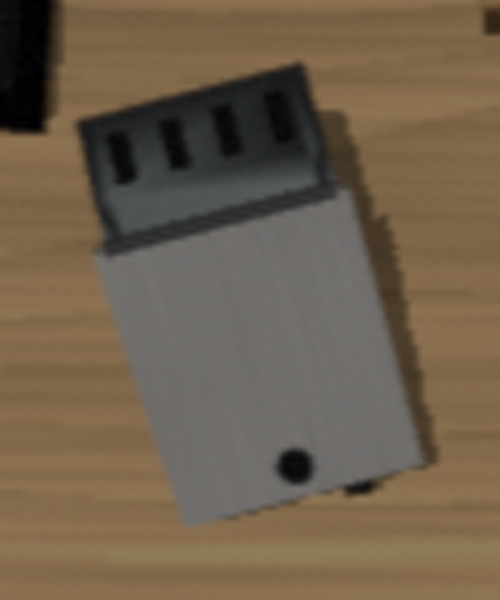

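View pics/toprack.png

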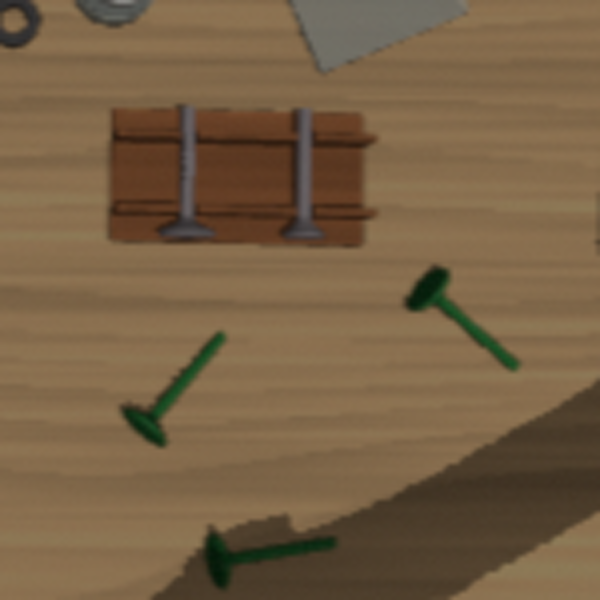

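View pics/scrack.png

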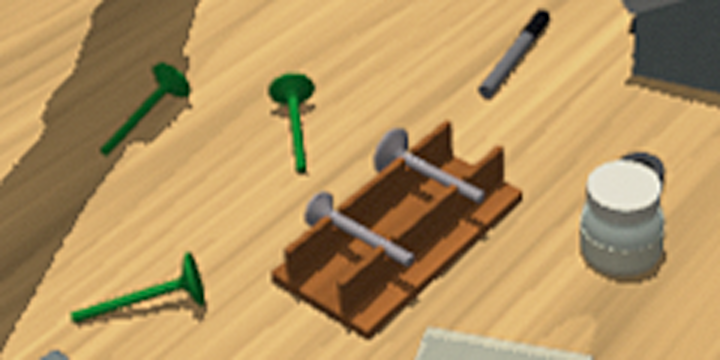

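View pics/scdemag.png

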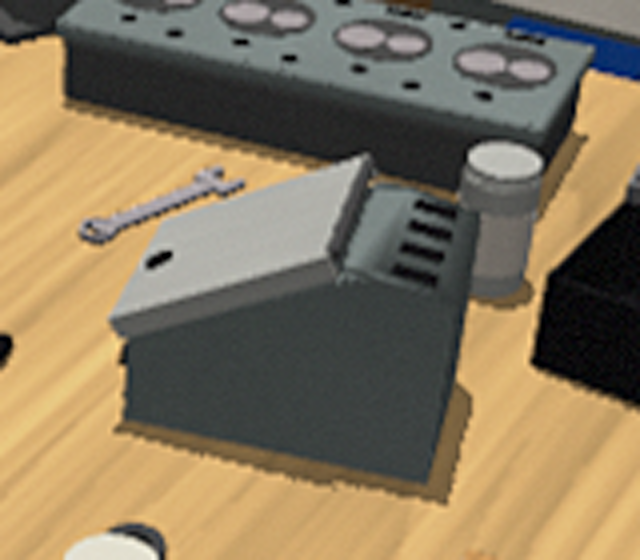

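Run:
```python
from h import *
sp,e=two(ray("top",209,163.2),ray("scene",299.5,195)); print("spot",sp.round(4),e)
# hatch corners top crop: lower-left(187,523) lower-right(428,463) upper-left(95,250) upper-right(345,190)
c=lambda x,y:(150+x/5,70+y/5)
LL,e1=two(ray("top",*c(187,523)),ray("scene",260+362/4*0+112/4,130+322/4)); print("??",LL.round(3),e1)
# free edge height: spot z minus ~10mm along slope
for n,p,z in [("LL",(187,523),sp[2]-.01),("LR",(428,463),sp[2]-.01),("UL",(95,250),.172),("UR",(345,190),.172)]:
    print(n,onz("top",*c(*p),z).round(4))
t=lambda x,y:(270+x/4,130+y/4)
for n,p in [("wide head",(187,232)),("wide tip",(186,106)),("nar head",(303,233)),("nar tip",(304,110))]:
    print(n,onz("top",*t(*p),.041).round(4))
for n,p in [("rackTL",(111,109)),("TR",(362,112)),("BL",(108,240)),("BR",(362,246))]:
    print(n,onz("top",*t(*p),.012).round(4))
for n,p in [("wh",(392,150)),("wt",(480,193)),("nh",(320,210)),("nt",(408,260))]:
    print(n,onz("scene",80+p[0]/3,210+p[1]/3,.041).round(4))
for n,u,v,z in [("jar",300,124,.07),("can",123,113,.11),("cup",273,134,.018),("marker",247,196,.017),("spanner",144,203,.005),("plate",360,121,.01)]:
    print(n,onz("top",u,v,z).round(3))
```

```text
spot [0.553  0.1249 0.0952] 0.001164666021103575
?? [ 0.509  0.187 -0.006] 0.050019637775782215
LL [0.5198 0.1882 0.0852]
LR [0.5562 0.0477 0.0852]
UL [0.6599 0.2266 0.172 ]
UR [0.6945 0.0914 0.172 ]
wide head [ 0.4858 -0.1996  0.041 ]
wide tip [ 0.5828 -0.1992  0.041 ]
nar head [ 0.4856 -0.289   0.041 ]
nar tip [ 0.5805 -0.2905  0.041 ]
rackTL [ 0.5842 -0.1453  0.012 ]
TR [ 0.5835 -0.3441  0.012 ]
BL [ 0.481  -0.1428  0.012 ]
BR [ 0.4775 -0.343   0.012 ]
wh [ 0.4882 -0.1986  0.041 ]
wt [ 0.5821 -0.1977  0.041 ]
nh [ 0.4893 -0.2901  0.041 ]
nt [ 0.5834 -0.2916  0.041 ]
jar [ 0.677 -0.145  0.07 ]
can [0.694 0.371 0.11 ]
cup [ 0.656 -0.067  0.018]
marker [0.461 0.014 0.017]
spanner [0.438 0.334 0.005]
plate [ 0.702 -0.344  0.01 ]
```

Call:
apply_moves(targets=[[0,-25,0,0,0],[-28,-3,26,0,0],[-28,-3,26,0,0],[-28,-3,26,0,0],[-28,-3,26,0,0],[-28,-3,26,0,0],[-28,-3,26,0,0],[-28,-3,26,0,0],[-28,-3,26,0,0],[-28,-3,26,0,0]])

```text
t: 1.15
position: [0.3748, -0.2296, 0.2528]
eef_rot: [-1.392, 0.866, -0.866]
contact_force: [0.6, -0.6, -0.3]
gripper_width: -0.0
```

Call:
apply_moves(targets=[[-28,0,26,0,0],[-28,0,26,0,0],[-28,0,26,0,0],[-28,0,26,0,0],[-28,0,26,0,0],[-28,0,26,0,0],[-28,0,26,0,0],[-28,0,26,0,0],[-28,0,26,0,0],[0,0,0,-8.5,0]])

```text
t: 2.15
position: [0.4735, 0.104, 0.2527]
eef_rot: [-1.435, 0.75, -0.748]
contact_force: [-0.4, -0.5, 0.4]
gripper_width: 0.0002
```

Call:
apply_moves(targets=[[0,0,0,-8.5,0],[0,0,0,-8.5,0],[0,0,0,-8.5,0],[0,0,0,-8.5,0],[0,0,0,-8.5,0],[0,0,0,-8.5,0],[0,0,0,-8.5,0],[0,0,0,-8.5,0],[0,0,0,-8.5,0],[0,0,0,-8.5,0]])

```text
t: 3.15
position: [0.4731, 0.0982, 0.2525]
eef_rot: [-1.531, -0.411, 0.412]
contact_force: [-0.1, -0.2, 1.1]
gripper_width: -0.0002
```

Call:
apply_moves(targets=[[0,0,0,-8.5,0],[0,0,0,-8.5,0],[0,0,0,-8.5,0],[0,0,0,-8.5,0],[0,0,0,-8.5,0],[0,0,0,-8.5,0],[0,0,0,-8.5,0],[0,0,0,-8.5,0],[0,0,0,-7,0],[0,0,0,0,0]])

```text
t: 4.15
position: [0.4731, 0.0981, 0.2525]
eef_rot: [-1.075, -1.397, 1.397]
contact_force: [0.6, -0.7, -0.3]
gripper_width: -0.0003
```

Run:
```python
from h import *
p,Q,s=tool(); print(Q.round(3), s["joint_positions"].round(3))
im=r.read_camera("wrist"); cv2.imwrite("pics/w1.png",im); np.savez("w1.npz",p=p,Q=Q)
print(proj("wrist",[.553,.1249,.0952],(p,Q)))
h=np.array([.553-.025*.967,.125-.025*.255,.0952+.0433]); print("shift to 50mm off spot",(Q.T@(h-p)*1000).round(1))
```

```text
[[-0.256 -0.001 -0.967]
 [ 0.967  0.    -0.256]
 [ 0.    -1.     0.   ]] [ 0.545  0.252 -0.995  1.809  0.226  1.202  1.311]
[258.05420091 234.69519685]
shift to 50mm off spot [  5.5 113.9 -59.2]
```

View pics/w1.png

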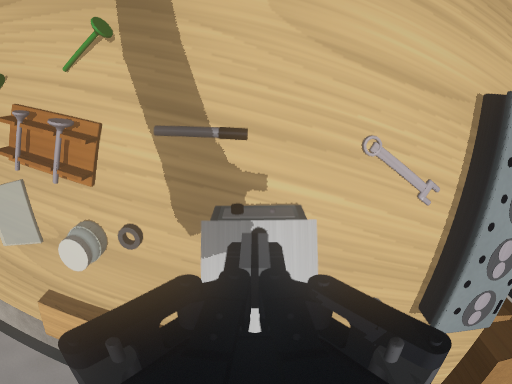

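Call:
apply_moves(targets=[[2,30,-20,0,0],[2,40,-20,0,0],[1.5,44,-19,0,0],[0,8.7,-5,0,0],[0,8.7,-5,0,0],[0,8.7,-5,0,0],[0,8.7,-5,0,0],[0,0,0,0,0]])

```text
t: 5.0
position: [0.5488, 0.1234, 0.104]
eef_rot: [-1.078, -1.396, 1.395]
contact_force: [0.2, -0.1, 0.2]
gripper_width: -0.0001
```

Call:
apply_moves(targets=[[0,4.3,-2.5,0,0],[0,4.3,-2.5,0,0],[0,4.3,-2.5,0,0],[0,3.5,-2,0,0]])

```text
t: 5.4
position: [0.5577, 0.126, 0.0873]
eef_rot: [-1.077, -1.396, 1.396]
contact_force: [-0.3, 0.3, -0.0]
gripper_width: 0.0003
```

Call:
apply_moves(targets=[[0,2.6,-1.5,0,0],[0,2.6,-1.5,0,0],[0,0,0,0,0]])

```text
t: 5.7
position: [0.5603, 0.1269, 0.0819]
eef_rot: [-1.076, -1.396, 1.396]
contact_force: [0.3, -0.1, -0.2]
gripper_width: 0.0002
```

Run:
```python
from h import *
for n in ["scene","top"]:
    cv2.imwrite(f"pics/{n}1.png",r.read_camera(n))
crop("pics/scene1.png",240,120,420,270,4,"pics/s1c.png")
p,Q,s=tool(); print(p,proj("scene",p),proj("top",p))
```

```text
[0.56032161 0.12697885 0.08225599] [301.61234558 199.26888562] [208.651077   161.13101775]
```

View pics/s1c.png

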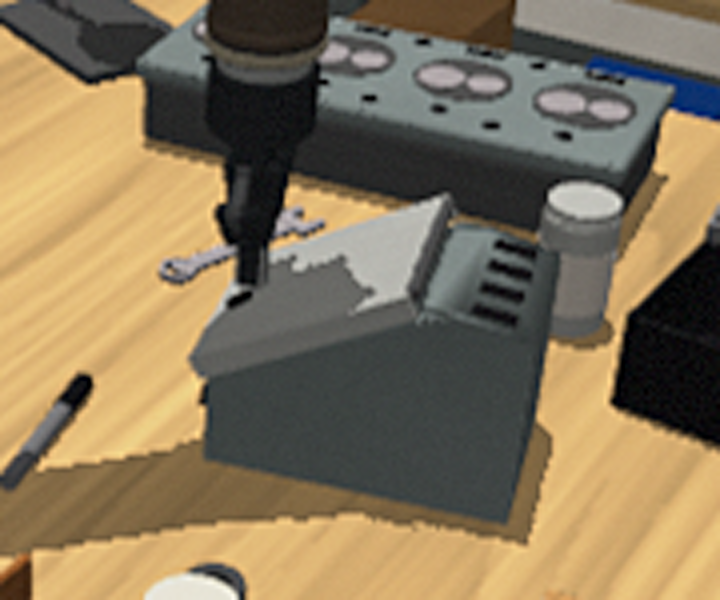

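View pics/top1.png

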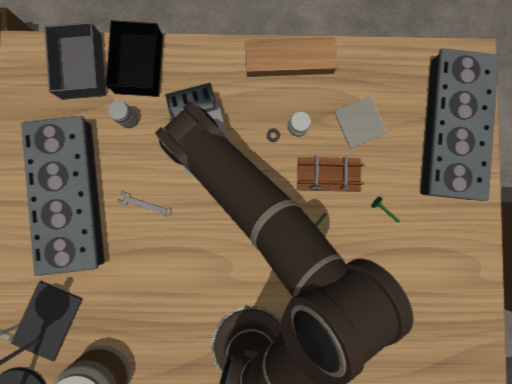

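Run:
```python
from h import *
p,Q,s=tool()
for k in [-.03,-.02,-.01,0]: print(k,proj("wrist",p+Q@[0,k,0],(p,Q)).round(1),proj("scene",p+Q@[0,k,0]).round(1))
cv2.imwrite("pics/w2.png",r.read_camera("wrist")); crop("pics/w2.png",170,150,350,300,4,"pics/w2c.png")
print(proj("wrist",[.553,.1249,.0952],(p,Q)))
```

```text
-0.03 [253.2 247.3] [302.1 190.5]
-0.02 [253.2 239. ] [302.  193.4]
-0.01 [253.3 231.5] [301.8 196.4]
0 [253.3 224.8] [301.6 199.3]
[253.01875045 222.02258806]
```

View pics/w2c.png

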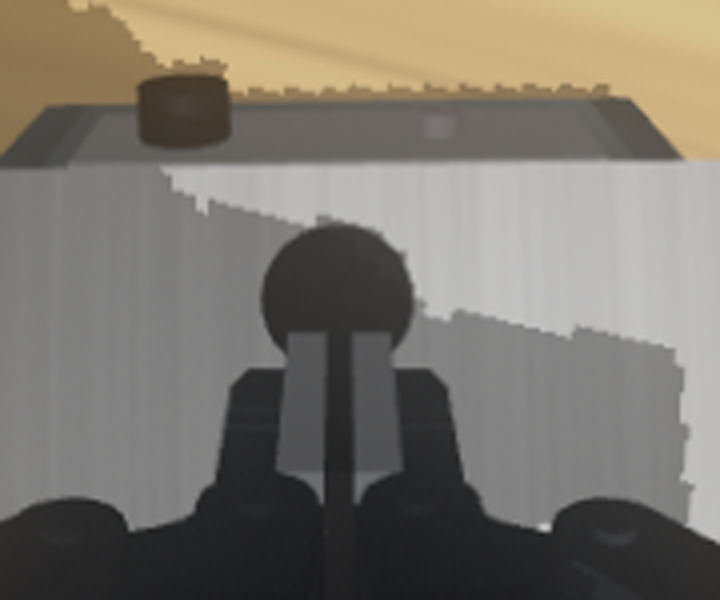

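Run:
```python
from h import *
p,Q,s=tool()
for z in [-.011,.011]:
  for k in [-.03,-.025,-.02,-.015,-.01,0]: print(z,k,proj("wrist",p+Q@[0,k,z],(p,Q)).round(1),proj("scene",p+Q@[0,k,z]).round(1))
crop("pics/scene1.png",270,150,340,220,8,"pics/s1d.png")
```

```text
-0.011 -0.03 [253.2 264.3] [305.9 191.2]
-0.011 -0.025 [253.2 259.8] [305.8 192.7]
-0.011 -0.02 [253.2 255.5] [305.7 194.1]
-0.011 -0.015 [253.3 251.4] [305.6 195.6]
-0.011 -0.01 [253.3 247.4] [305.5 197.1]
-0.011 0 [253.3 240.1] [305.3 200. ]
0.011 -0.03 [253.2 229.1] [298.5 189.7]
0.011 -0.025 [253.2 225.2] [298.4 191.2]
0.011 -0.02 [253.2 221.5] [298.3 192.7]
0.011 -0.015 [253.3 218.1] [298.2 194.2]
0.011 -0.01 [253.3 214.8] [298.1 195.6]
0.011 0 [253.3 208.7] [298.  198.5]
```

View pics/s1d.png

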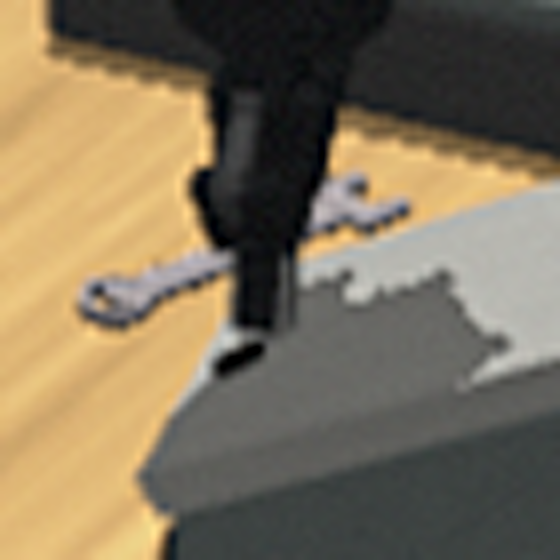

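Run:
```python
from h import *
p,Q,s=tool()
for x in [-.0427,.0427]:
  for z in [-.011,.011]:
    for k in [-.045,-.03,-.013]: print(x,z,k,proj("wrist",p+Q@[x,k,z],(p,Q)).round(1))
crop("pics/wrist0.png",120,220,400,340,3,"pics/w0c.png")
```

```text
-0.0427 -0.011 -0.045 [172.5 277.2]
-0.0427 -0.011 -0.03 [178.7 262.7]
-0.0427 -0.011 -0.013 [184.8 248.6]
-0.0427 0.011 -0.045 [167.3 240.6]
-0.0427 0.011 -0.03 [174.5 228.1]
-0.0427 0.011 -0.013 [181.5 216.2]
0.0427 -0.011 -0.045 [333.8 277.4]
0.0427 -0.011 -0.03 [327.8 262.9]
0.0427 -0.011 -0.013 [321.9 248.8]
0.0427 0.011 -0.045 [339.  240.8]
0.0427 0.011 -0.03 [331.9 228.3]
0.0427 0.011 -0.013 [325.1 216.3]
```

View pics/w0c.png

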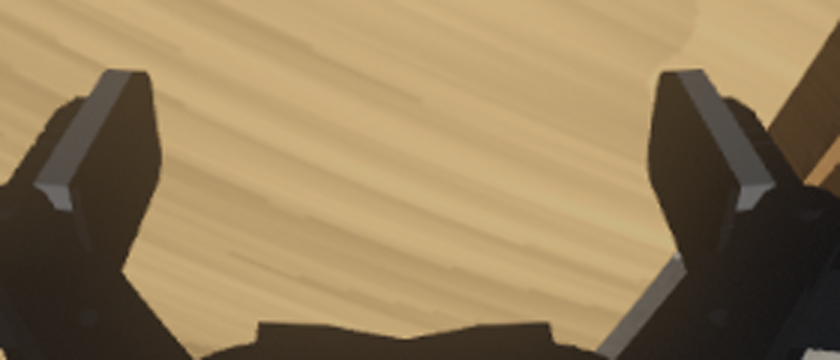

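Call:
apply_moves(targets=[[0,2.6,-1.5,0,0],[0,2.6,-1.5,0,0]])

```text
t: 6.05
position: [0.5634, 0.1276, 0.0772]
eef_rot: [-1.077, -1.396, 1.396]
contact_force: [-1.9, 0.2, 4.5]
gripper_width: -0.0002
```

Call:
apply_moves(targets=[[0,2.6,-1.5,0,0],[0,2.6,-1.5,0,0],[0,2.6,-1.5,0,0]])

```text
t: 6.35
position: [0.5678, 0.1288, 0.0693]
eef_rot: [-1.077, -1.396, 1.396]
contact_force: [-1.9, -1.1, 5.1]
gripper_width: -0.0
```

Call:
apply_moves(targets=[[0,2.6,-1.5,0,0],[0,2.6,-1.5,0,0]])

```text
t: 6.55
position: [0.5688, 0.1291, 0.0674]
eef_rot: [-1.077, -1.392, 1.4]
contact_force: [-30.3, -13.2, 68.4]
gripper_width: 0.0
```

Call:
apply_moves(targets=[[0,-15,8.5,0,0],[0,-30,18,0,0],[0,-10,45,0,0],[0,0,48,0,0],[0,0,48,0,0],[0,0,30,0,0],[0,0,0,0,0]])

```text
t: 7.25
position: [0.3758, 0.0774, 0.1184]
eef_rot: [-1.077, -1.392, 1.4]
contact_force: [1.4, -0.1, 0.8]
gripper_width: -0.0001
```

Run:
```python
from h import *
for n in ["scene","top"]:
    cv2.imwrite(f"pics/{n}2.png",r.read_camera(n))
p,Q,s=tool(); print(p,s["joint_positions"].round(2))
```

```text
[0.38019611 0.07889198 0.11938186] [ 0.59  0.24 -1.02  2.18  0.28  0.85  1.23]
```

View pics/scene2.png

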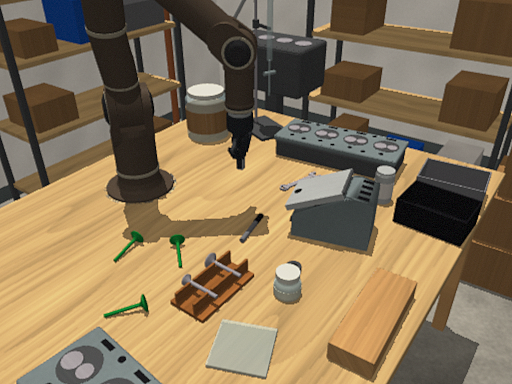

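Call:
apply_moves(targets=[[0,-40,0,0,0],[0,-40,0,0,0],[-44,0,-10,0,50],[-44,0,-10,0,50],[-44,0,-10,0,50],[-44,0,-10,0,50],[-44,0,-11,0,50],[-44,0,-11,0,50],[-43,0,-10,8,50],[0,0,0,7.5,50]])

```text
t: 8.35
position: [0.5299, -0.2063, 0.1972]
eef_rot: [-1.222, -1.19, 1.189]
contact_force: [-0.5, -0.5, -1.1]
gripper_width: 0.0501
```

Run:
```python
from h import *
p,Q,s=tool()
im=r.read_camera("wrist");cv2.imwrite("pics/w3.png",im); np.savez("w3.npz",p=p,Q=Q)
print(p,Q.round(3),s["joint_positions"].round(2),s["gripper_width"])
for P in [[.483,-.199,.041],[.583,-.199,.041],[.528,-.199,.041]]: print(proj("wrist",P,(p,Q)).round(1))
cv2.imwrite("pics/scene3.png",r.read_camera("scene"))
```

```text
[ 0.52985801 -0.20625549  0.19719604] [[ 0.027  0.    -1.   ]
 [ 1.     0.     0.027]
 [ 0.    -1.    -0.   ]] [ 0.87  0.43 -0.78  1.7   0.33  1.15  1.54] 0.050073496021339536
[259.1 127. ]
[260.9 211.6]
[260.  166.5]
```

View pics/w3.png

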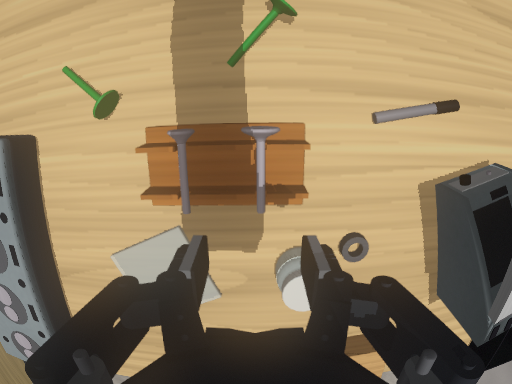

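View pics/scene3.png

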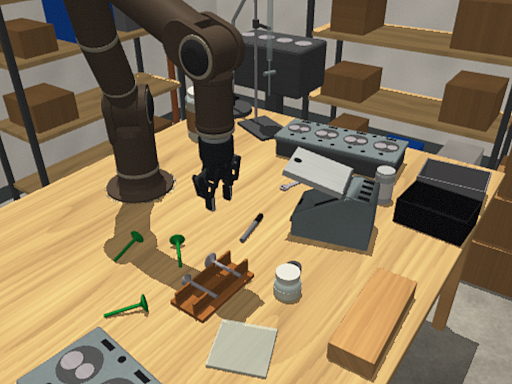

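Run:
```python
from h import *
p,Q,s=tool()
im=cv2.imread("pics/w3.png")
crop("pics/w3.png",130,110,320,230,4,"pics/w3c.png")
for uv in [(261,131),(261.5,212),(262,165)]: print(onz("wrist",*uv,.041,pose=(p,Q)).round(4))
g=np.array([.528,-.199,.041]); print((Q.T@(g-p)*1000).round(1))
```

```text
[ 0.4862 -0.1912  0.041 ]
[ 0.5825 -0.1916  0.041 ]
[ 0.5251 -0.1905  0.041 ]
[  1.  157.    0.6]
```

View pics/w3c.png

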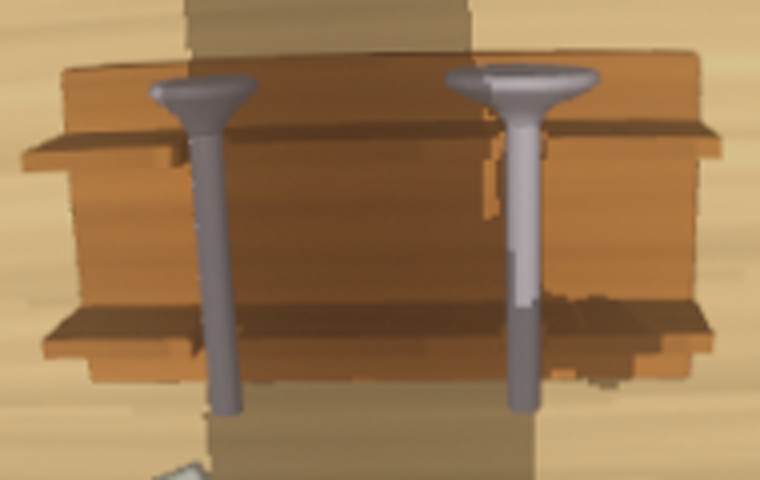

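Call:
apply_moves(targets=[[0.5,30,-1,0,50],[0.5,40,0,0,50],[0,40,0,0,50],[0,30,0,0,50],[0,10,0,0,50],[0,0,0,0,50]])

```text
t: 9.05
position: [0.5281, -0.197, 0.0481]
eef_rot: [-1.211, -1.201, 1.202]
contact_force: [0.2, 0.5, 0.2]
gripper_width: 0.0502
```

Run:
```python
from h import *
p,Q,s=tool()
im=r.read_camera("wrist");cv2.imwrite("pics/w4.png",im); np.savez("w4.npz",p=p,Q=Q)
print(p,s["contact_force"],s["dq"].round(3))
for P in [[.483,-.199,.041],[.583,-.199,.041],[.528,-.199,.041]]: print(proj("wrist",P,(p,Q)).round(1))
crop("pics/w4.png",130,60,380,330,3,"pics/w4c.png")
```

```text
[ 0.52806538 -0.19702511  0.04814081] [0.19666246 0.45257906 0.23840234] [ 0.013 -0.042 -0.019 -0.032 -0.017  0.022  0.004]
[249.5 152.9]
[251.4 288.2]
[250.4 220.5]
```

View pics/w4c.png

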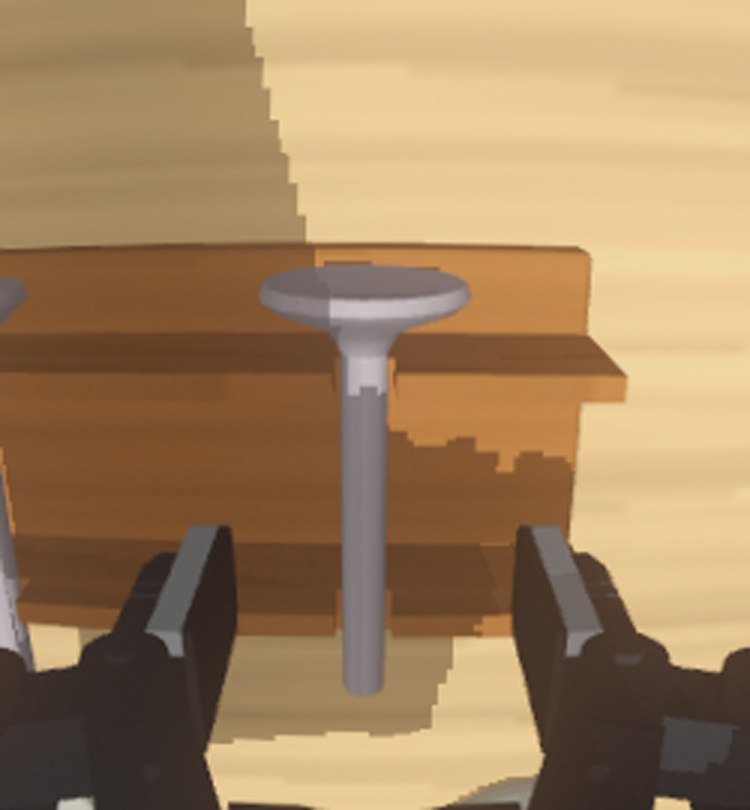

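Call:
apply_moves(targets=[[-1.5,30,-1,0,50],[0,20,0,0,50],[0,3,0,0,50],[0,0,0,0,50]])

```text
t: 9.5
position: [0.5302, -0.1998, -0.0026]
eef_rot: [-1.216, -1.201, 1.2]
contact_force: [-0.0, -0.4, -0.1]
gripper_width: 0.0497
```

Call:
apply_moves(targets=[[0,0,0,0,5],[0,0,0,0,5],[0,0,0,0,5],[0,0,0,0,5],[0,0,0,0,5]], newtons=60)

```text
t: 10.0
position: [0.5299, -0.2, -0.0028]
eef_rot: [-1.217, -1.2, 1.199]
contact_force: [-1.1, 0.1, 8.1]
gripper_width: 0.0076
```

Run:
```python
from h import *
p,Q,s=tool()
cv2.imwrite("pics/w5.png",r.read_camera("wrist"));print(p,s["contact_force"],s["gripper_width"])
cv2.imwrite("pics/scene5.png",r.read_camera("scene"))
```

```text
[ 0.52994309 -0.20001728 -0.00276412] [-1.08511641  0.07825831  8.07664188] 0.007588588791576426
```

View pics/w5.png

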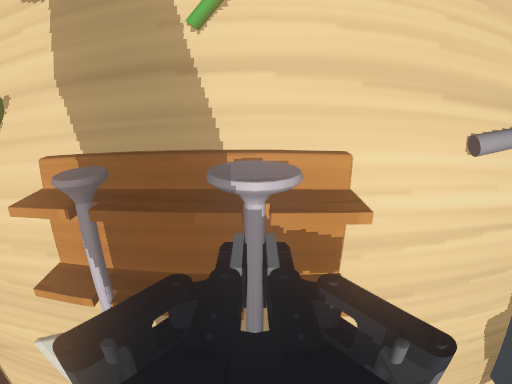

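View pics/scene5.png

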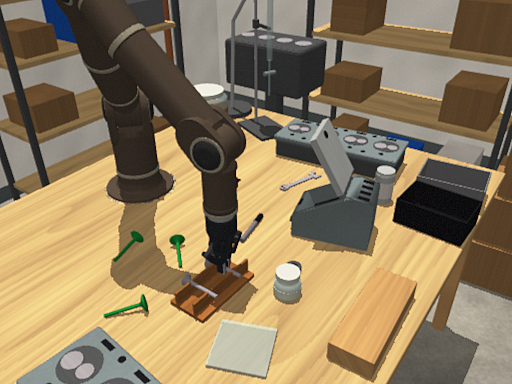

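Call:
apply_moves(targets=[[0,-15,0,0,5],[0,-25,0,0,5],[0,-40,0,0,5],[0,-45,0,0,5],[0,-45,0,0,5],[0,-45,0,0,5],[0,-45,0,0,5],[0,0,0,0,5]])

```text
t: 10.9
position: [0.5321, -0.1995, 0.2634]
eef_rot: [-1.225, -1.205, 1.198]
contact_force: [0.6, 1.6, -2.0]
gripper_width: 0.0074
```

Run:
```python
from h import *
p,Q,s=tool()
cv2.imwrite("pics/w6.png",r.read_camera("wrist"));print(p,s["joint_positions"].round(2),s["contact_force"],s["gripper_width"])
cv2.imwrite("pics/scene6.png",r.read_camera("scene"))
crop("pics/scene6.png",160,60,420,320,3,"pics/s6c.png")
```

```text
[ 0.5321384  -0.19947722  0.26344558] [ 0.89  0.37 -0.82  1.62  0.28  1.26  1.58] [ 0.6315545   1.64935004 -2.01625117] 0.007393341516000458
```

View pics/w6.png

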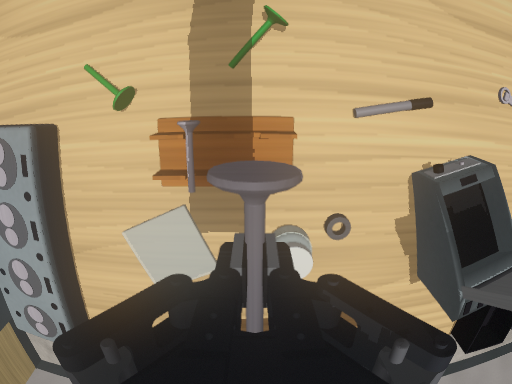

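View pics/s6c.png

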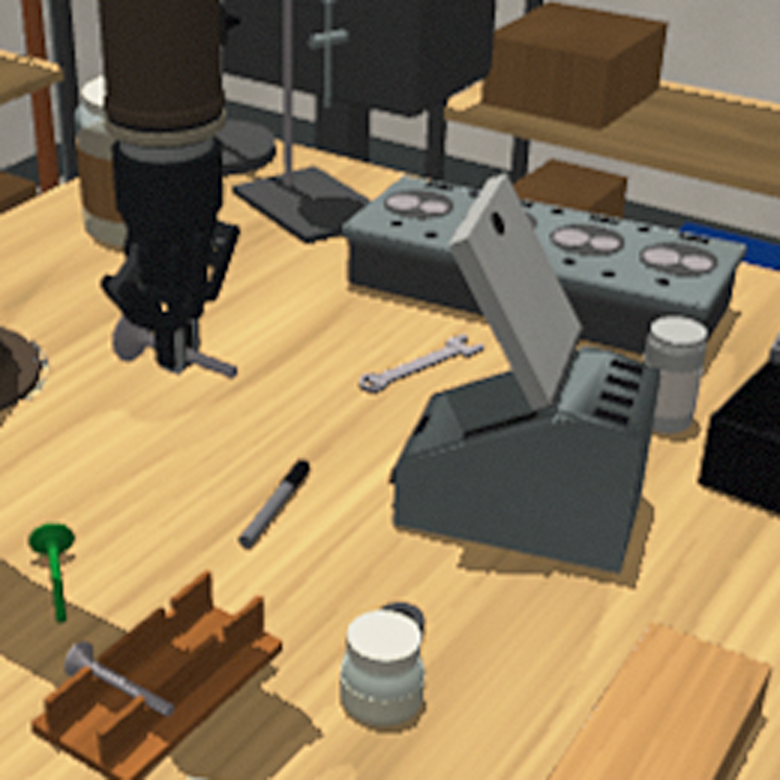

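Call:
apply_moves(targets=[[42,-20,0,0,5],[42,-20,0,0,5],[42,-20,0,0,5],[42,-20,0,0,5],[42,-20,0,0,5],[42,-20,0,0,5],[42,-20,0,0,5],[42,-20,0,0,5],[0,0,0,-8,5],[0,0,0,-7.8,5]])

```text
t: 12.0
position: [0.5327, 0.1385, 0.4151]
eef_rot: [-1.066, -1.406, 1.408]
contact_force: [-0.2, -1.1, -1.8]
gripper_width: 0.0072
```

```bash
cat >> h.py <<'E'
def rep():
    p,Q,s=tool(); y=Q[:,1]; 
    print("p",p.round(4),"q",s["joint_positions"].round(3),"tilt",np.degrees(np.arccos(-y[2])).round(2),"az",np.degrees(np.arctan2(y[1],y[0])).round(1),"x",Q[:,0].round(3),"z",Q[:,2].round(3),"F",np.round(s["contact_force"],1),"w",round(float(s["gripper_width"]),4),"t",s["t"])
E
python3 -c "
from h import *
rep()"
```

```text
p [0.5327 0.1385 0.4151] q [ 0.403  0.323 -1.012  1.37   0.271  1.597  1.265] tilt 0.11 az -175.2 x [-0.269  0.963  0.   ] z [-0.963 -0.269  0.002] F [-0.2 -1.1 -1.8] w 0.0072 t 12.0
```

Call:
apply_moves(targets=[[0,-40,0,0,5],[0,-40,0,0,5],[0,-40,0,0,5],[0,-40,0,0,5]])

```text
t: 12.4
position: [0.5375, 0.139, 0.5336]
eef_rot: [-1.072, -1.39, 1.414]
contact_force: [-0.2, 0.3, -2.9]
gripper_width: 0.0076
```

```bash
python3 -c "
from h import *
rep()"
```

```text
p [0.5375 0.139  0.5336] q [ 0.056  0.273 -0.582  1.071  0.161  1.851  1.37 ] tilt 0.8 az -127.2 x [-0.262  0.965 -0.009] z [-0.965 -0.262  0.011] F [-0.2  0.3 -2.9] w 0.0076 t 12.4
```

Call:
apply_moves(targets=[[0,-20,-20,0,5],[0,-20,-20,0,5],[0,-20,-20,0,5]])

```text
t: 12.7
position: [0.5563, 0.1401, 0.5172]
eef_rot: [-1.046, -1.351, 1.437]
contact_force: [0.9, 0.2, -3.3]
gripper_width: 0.0077
```

```bash
python3 -c "
from h import *
rep()"
```

```text
p [0.5563 0.1401 0.5172] q [-0.372  0.286  0.055  1.059 -0.009  1.852  1.513] tilt 3.15 az -155.0 x [-0.26   0.966 -0.01 ] z [-0.964 -0.259  0.054] F [ 0.9  0.2 -3.3] w 0.0077 t 12.7
```

Call:
apply_moves(targets=[[0,-30,0,0,5],[0,-30,0,0,5],[0,-30,0,0,5]])

```text
t: 13.0
position: [0.5503, 0.1397, 0.5501]
eef_rot: [-1.087, -1.4, 1.407]
contact_force: [0.3, 0.6, -1.2]
gripper_width: 0.0073
```

```bash
python3 -c "
from h import *
rep()"
```

```text
p [0.5503 0.1397 0.5501] q [-0.641  0.248  0.432  1.057 -0.094  1.852  1.587] tilt 0.79 az -53.6 x [-0.26   0.965 -0.013] z [-0.965 -0.26  -0.005] F [ 0.3  0.6 -1.2] w 0.0073 t 13.0
```

Call:
apply_moves(targets=[[0,-30,-20,0,5],[0,-30,-20,0,5],[0,-30,-20,0,5],[0,-30,-20,0,5]])

```text
t: 13.4
position: [0.6041, 0.1548, 0.5938]
eef_rot: [-1.16, -1.497, 1.34]
contact_force: [1.0, -0.1, -0.8]
gripper_width: 0.0076
```

```bash
python3 -c "
from h import *
rep()"
```

```text
p [0.6041 0.1548 0.5938] q [-0.563  0.306  0.371  0.879 -0.107  1.852  1.584] tilt 6.96 az 9.0 x [-0.26   0.965 -0.013] z [-0.958 -0.26  -0.12 ] F [ 1.  -0.1 -0.8] w 0.0076 t 13.4
```

Call:
apply_moves(targets=[[0,-30,-20,0,5],[0,-30,-20,0,5],[0,-30,-20,0,5],[0,-30,-20,0,5],[0,-30,-20,0,5]])

```text
t: 13.9
position: [0.6453, 0.1673, 0.6567]
eef_rot: [-1.253, -1.615, 1.248]
contact_force: [-0.7, 0.2, -1.7]
gripper_width: 0.0075
```

```bash
python3 -c "
from h import *
rep()"
```

```text
p [0.6453 0.1673 0.6567] q [-0.532  0.345  0.368  0.695 -0.129  1.853  1.582] tilt 15.27 az 11.9 x [-0.259  0.966 -0.015] z [-0.931 -0.254 -0.263] F [-0.7  0.2 -1.7] w 0.0075 t 13.9
```

Call:
apply_moves(targets=[[0,-30,-20,0,5],[0,-30,-20,0,5],[0,-30,-20,0,5],[0,-30,-20,0,5],[0,-30,-20,0,5],[0,-30,-20,0,5],[0,-30,-20,0,5]])

```text
t: 14.6
position: [0.6583, 0.174, 0.7589]
eef_rot: [-1.379, -1.777, 1.107]
contact_force: [-1.4, 0.0, -1.3]
gripper_width: 0.0075
```

```bash
python3 -c "
from h import *
rep()"
```

```text
p [0.6583 0.174  0.7589] q [-0.539  0.342  0.425  0.496 -0.172  1.852  1.58 ] tilt 26.97 az 13.0 x [-0.259  0.966 -0.018] z [-0.859 -0.239 -0.453] F [-1.4  0.  -1.3] w 0.0075 t 14.6
```

Call:
apply_moves(targets=[[0,-30,-20,0,5],[0,-30,-20,0,5],[0,0,0,0,5]])

```text
t: 14.9
position: [0.6524, 0.1731, 0.7913]
eef_rot: [-1.414, -1.823, 1.062]
contact_force: [0.3, 0.2, -1.0]
gripper_width: 0.0077
```

```bash
python3 -c "
from h import *
rep()"
```

```text
p [0.6524 0.1731 0.7913] q [-0.548  0.329  0.45   0.45  -0.185  1.853  1.579] tilt 30.38 az 13.2 x [-0.259  0.966 -0.018] z [-0.831 -0.232 -0.505] F [ 0.3  0.2 -1. ] w 0.0077 t 14.9
```

```bash
cat >> h.py <<'E'
hd=np.radians(14.8)
C=np.array([.6377,.1472,.072]); u=np.array([np.cos(hd),np.sin(hd),0]);k=np.array([0,0,1.])
ex=u*np.cos(np.pi/6)+k*.5; ez=-u*.5+k*np.cos(np.pi/6); ey=np.cross(ez,ex)
def ch(P): d=np.array(P)-C; return np.array([d@ex,d@ey,d@ez])
def wd(x,y,z): return C+x*ex+y*ey+z*ez
E
python3 - <<'E'
from h import *
rep()
p,Q,s=tool()
off=Q@[0,.0438,0]
for z in [.29,.024]:
    T=wd(-.008,0,z)+off; print(z,T.round(3),(Q.T@(T-p)*1000).round(1))
print("stem in chamber",ch(p-off).round(4), "tool axes in chamber",np.c_[[ [Q[:,i]@e for e in (ex,ey,ez)] for i in range(3)]].round(3))
E
```

```text
p [0.6524 0.1731 0.7913] q [-0.548  0.329  0.45   0.45  -0.185  1.853  1.579] tilt 30.38 az 13.2 x [-0.259  0.966 -0.018] z [-0.831 -0.232 -0.505] F [ 0.3  0.2 -1. ] w 0.0077 t 14.9
0.29 [0.512 0.113 0.281] [-12.1 364.1 387.9]
0.024 [0.641 0.147 0.051] [ -8.3 630.  389.6]
stem in chamber [0.3774 0.0219 0.6563] tool axes in chamber [[-0.012  1.    -0.014]
 [ 0.007 -0.014 -1.   ]
 [-1.    -0.012 -0.006]]
```

Call:
apply_moves(targets=[[-1,20,35,0,5],[-1,30,35,0,5],[-1,33,35,0,5],[-1,33,35,0,5],[-1,33,35,0,5],[-1,33,35,0,5],[-1,33,35,0,5],[-1,33,35,0,5]])

```text
t: 15.7
position: [0.5501, 0.1331, 0.4498]
eef_rot: [-1.412, -1.816, 1.062]
contact_force: [0.5, 0.6, -1.8]
gripper_width: 0.0075
```

```bash
cat >> h.py <<'E'
def rel(x,y,z,o=.0438):
    p,Q,s=tool(); T=wd(x,y,z)+Q@[0,o,0]; print("stem ch",ch(p-Q@[0,o,0]).round(4),"need",(Q.T@(T-p)*1000).round(1))
E
python3 -c "
from h import *
rep();rel(-.008,0,.29)"
```

```text
p [0.5501 0.1331 0.4498] q [-0.791 -0.189  0.346  1.81   0.196  1.001  1.335] tilt 30.06 az 13.2 x [-0.255  0.967 -0.015] z [-0.835 -0.228 -0.501] F [ 0.5  0.6 -1.8] w 0.0075 t 15.7
stem ch [0.1124 0.0093 0.4152] need [ -6.7 125.2 120.6]
```

Call:
apply_moves(targets=[[-2,33,35,0,5],[-2,33,35,0,5],[-2,33,30,0,5],[0,20,15,0,5],[0,0,0,0,5]])

```text
t: 16.2
position: [0.5122, 0.1137, 0.2873]
eef_rot: [-1.41, -1.809, 1.068]
contact_force: [-0.4, -0.1, -1.2]
gripper_width: 0.0075
```

```bash
python3 -c "
from h import *
rep();rel(-.008,0,.29)
p,Q,s=tool()
cv2.imwrite('pics/w7.png',r.read_camera('wrist'));cv2.imwrite('pics/scene7.png',r.read_camera('scene'))
for n,P in [('floorC',(0,0,0)),('lowL',(-.062,.056,.046)),('lowR',(-.062,-.056,.046)),('upL',(.062,.056,.046)),('upR',(.062,-.056,.046)),('hingeL',(.085,.072,.062)),('hingeR',(.085,-.072,.062)),('tipL',(.085,.072,.23)),('tipR',(.085,-.072,.23))]: print(n,proj('wrist',wd(*P),(p,Q)).round(0),proj('scene',wd(*P)).round(0))
crop('pics/scene7.png',220,80,420,270,4,'pics/s7c.png')"
```

```text
p [0.5122 0.1137 0.2873] q [-0.759 -0.183  0.348  2.176  0.249  0.639  1.271] tilt 29.68 az 13.0 x [-0.254  0.967 -0.017] z [-0.838 -0.229 -0.495] F [-0.4 -0.1 -1.2] w 0.0075 t 16.2
stem ch [-0.0046  0.0003  0.2952] need [-0.2  5.2  3.4]
floorC [257. 157.] [328. 208.]
lowL [301. 117.] [308. 190.]
lowR [213. 116.] [297. 210.]
upL [297. 209.] [346. 179.]
upR [215. 208.] [337. 199.]
hingeL [309. 229.] [352. 169.]
hingeR [202. 228.] [341. 195.]
tipL [337. 309.] [327. 117.]
tipR [170. 307.] [313. 139.]
```

View pics/w7.png

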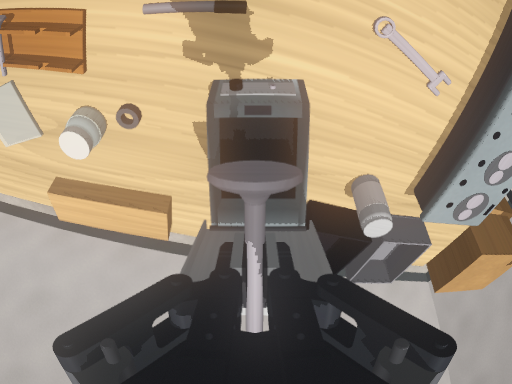

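View pics/s7c.png

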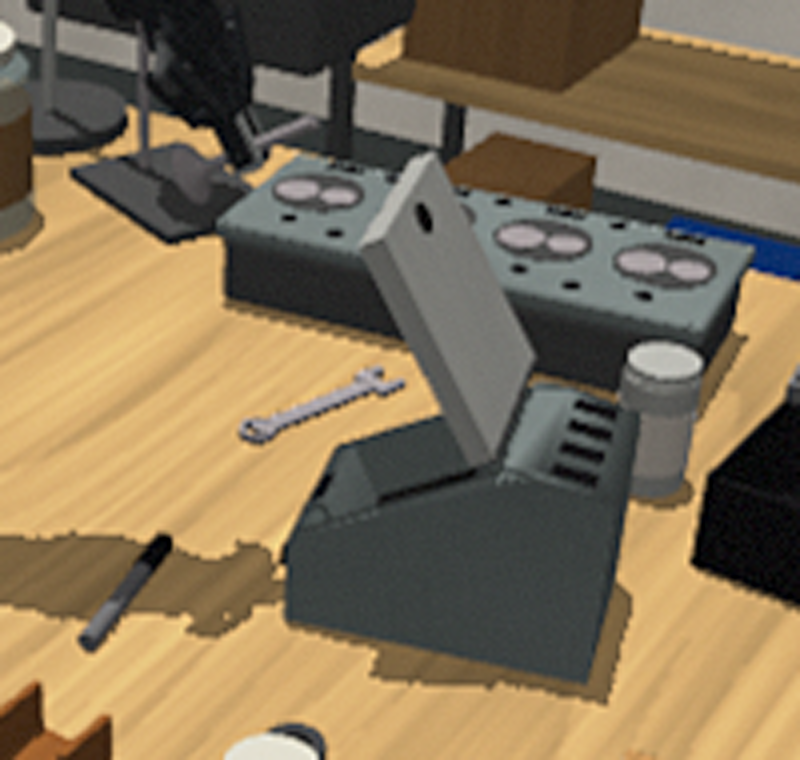

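Call:
apply_moves(targets=[[0,40,2,0,5],[0,40,2,0,5],[0,40,0,0,5],[0,40,0,0,5],[0,30,0,0,5],[0,15,0,0,5],[0,0,0,0,5]])

```text
t: 17.0
position: [0.6135, 0.1384, 0.1117]
eef_rot: [-1.412, -1.815, 1.062]
contact_force: [-0.5, -0.5, -1.1]
gripper_width: 0.0077
```

```bash
python3 -c "
from h import *
rep();rel(-.008,0,.024)
cv2.imwrite('pics/w8.png',r.read_camera('wrist'));cv2.imwrite('pics/scene8.png',r.read_camera('scene'))
crop('pics/scene8.png',220,80,420,270,4,'pics/s8c.png')"
```

```text
p [0.6135 0.1384 0.1117] q [-0.561  0.294  0.274  2.191 -0.236  0.147  1.738] tilt 30.06 az 13.2 x [-0.255  0.967 -0.016] z [-0.835 -0.228 -0.501] F [-0.5 -0.5 -1.1] w 0.0077 t 17.0
stem ch [-0.0024 -0.0017  0.091 ] need [ 2.7 67.   5.6]
```

View pics/w8.png

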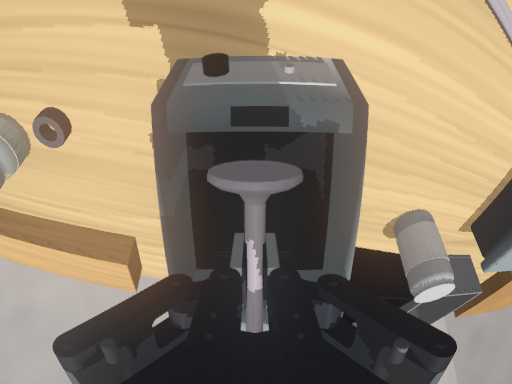

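View pics/s8c.png

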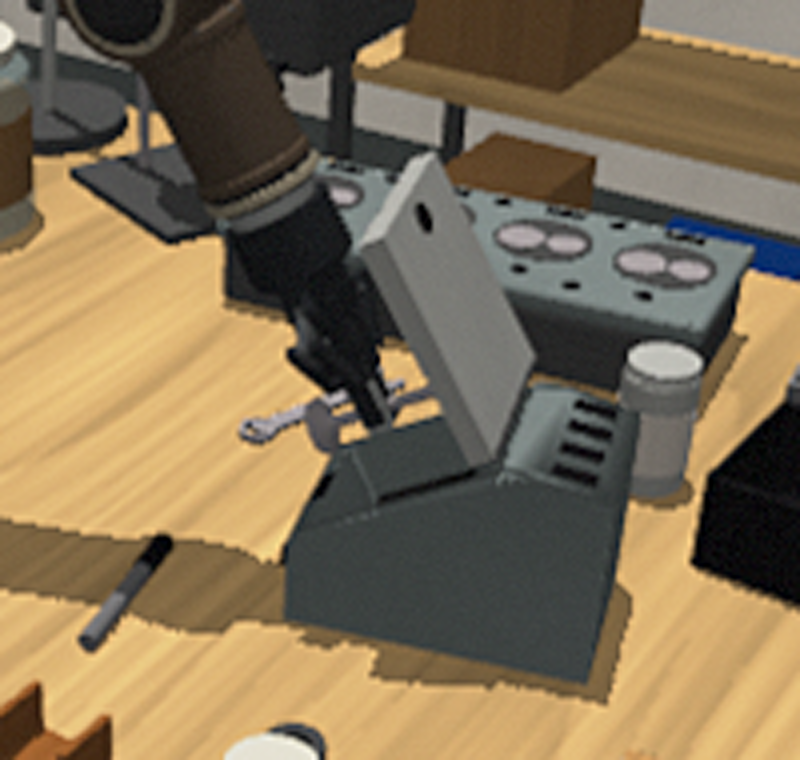

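Call:
apply_moves(targets=[[1,15,1.5,0,5],[1,15,1.5,0,5],[0,0,0,0,5]])

```text
t: 17.4
position: [0.6202, 0.1427, 0.0937]
eef_rot: [-1.407, -1.814, 1.061]
contact_force: [-0.7, 0.3, -1.1]
gripper_width: 0.0073
```

```bash
python3 -c "
from h import *
rep();rel(-.008,0,.024)"
```

```text
p [0.6202 0.1427 0.0937] q [-0.624  0.346  0.354  2.189 -0.637  0.129  2.125] tilt 29.89 az 13.6 x [-0.255  0.967 -0.012] z [-0.837 -0.227 -0.498] F [-0.7  0.3 -1.1] w 0.0073 t 17.4
stem ch [-0.0047  0.0006  0.0716] need [-0.1 47.6  3.2]
```

Call:
apply_moves(targets=[[0,10,0,0,5],[0,10,0,0,5],[0,0,0,0,5]])

```text
t: 17.7
position: [0.6285, 0.1447, 0.0772]
eef_rot: [-1.406, -1.813, 1.063]
contact_force: [-0.3, -0.4, -1.1]
gripper_width: 0.0074
```

```bash
python3 -c "
from h import *
rep();rel(-.008,0,.024)"
```

```text
p [0.6285 0.1447 0.0772] q [-0.658  0.396  0.404  2.182 -1.013  0.13   2.49 ] tilt 29.8 az 13.6 x [-0.256  0.967 -0.012] z [-0.837 -0.228 -0.497] F [-0.3 -0.4 -1.1] w 0.0074 t 17.7
stem ch [-0.0055  0.0004  0.0531] need [-0.1 29.1  2.4]
```

Call:
apply_moves(targets=[[0,8,0,0,5],[0,8,0,0,5],[0,0,0,0,5]])

```text
t: 18.0
position: [0.6378, 0.146, 0.0659]
eef_rot: [-1.402, -1.807, 1.069]
contact_force: [-0.3, 0.1, -1.3]
gripper_width: 0.0078
```

```bash
python3 -c "
from h import *
rep();rel(-.008,0,.024)"
```

```text
p [0.6378 0.146  0.0659] q [-0.624  0.428  0.372  2.159 -1.028  0.127  2.505] tilt 29.34 az 13.5 x [-0.255  0.967 -0.013] z [-0.841 -0.229 -0.49 ] F [-0.3  0.1 -1.3] w 0.0078 t 18.0
stem ch [-0.0027 -0.0007  0.0386] need [ 0.8 14.7  5.1]
```

Call:
apply_moves(targets=[[0,7,0,0,5],[0,5,0,0,5],[0,0,0,0,5]])

```text
t: 18.3
position: [0.6441, 0.1474, 0.0577]
eef_rot: [-1.398, -1.801, 1.074]
contact_force: [-0.2, 0.3, -1.0]
gripper_width: 0.0079
```

```bash
python3 -c "
from h import *
rep();rel(-.008,0,.024)
cv2.imwrite('pics/w9.png',r.read_camera('wrist'));cv2.imwrite('pics/scene9.png',r.read_camera('scene'))
crop('pics/scene9.png',220,80,420,270,4,'pics/s9c.png')"
```

```text
p [0.6441 0.1474 0.0577] q [-0.606  0.451  0.355  2.141 -1.032  0.127  2.508] tilt 28.95 az 13.5 x [-0.255  0.967 -0.013] z [-0.845 -0.229 -0.484] F [-0.2  0.3 -1. ] w 0.0079 t 18.3
stem ch [-0.0009 -0.001   0.0283] need [1.1 4.4 7. ]
```

View pics/w9.png

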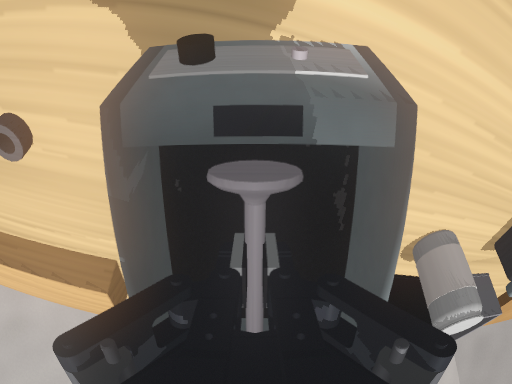

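View pics/s9c.png

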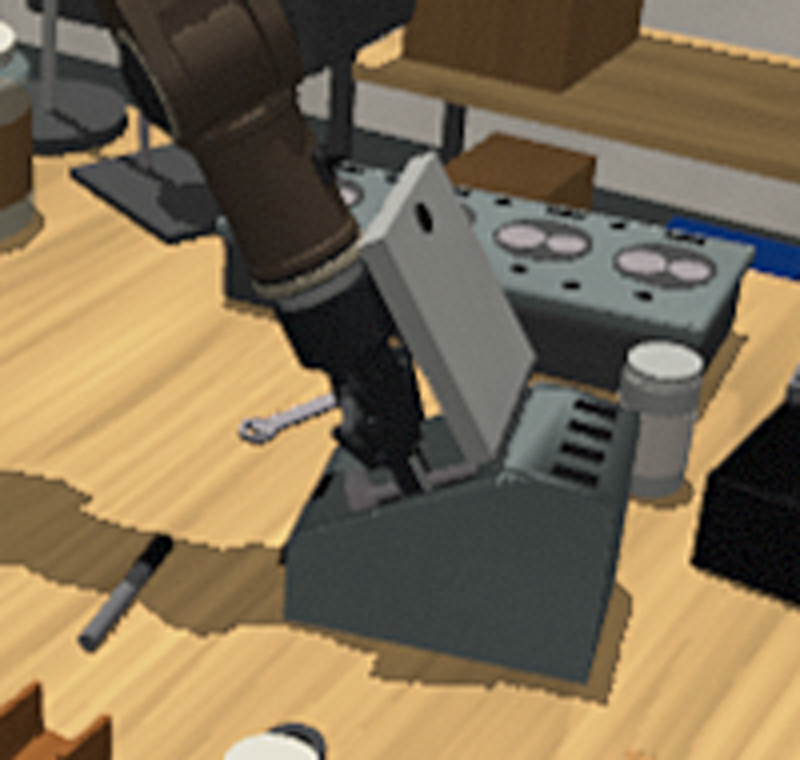

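Call:
apply_moves(targets=[[0,4,0,0,5],[0,3,0,0,5],[0,0,0,0,5]])

```text
t: 18.7
position: [0.648, 0.1484, 0.0534]
eef_rot: [-1.396, -1.799, 1.076]
contact_force: [0.3, -0.4, -1.5]
gripper_width: 0.0078
```

Call:
apply_moves(targets=[[0,3,1,0,5],[0,3,1,0,5],[0,0,0,0,5]])

```text
t: 19.0
position: [0.6505, 0.149, 0.05]
eef_rot: [-1.394, -1.797, 1.078]
contact_force: [-2.9, -0.9, 5.9]
gripper_width: 0.0078
```

```bash
python3 -c "
from h import *
rep();rel(-.008,0,.024)"
```

```text
p [0.6505 0.149  0.05  ] q [-0.589  0.473  0.338  2.124 -1.032  0.127  2.508] tilt 28.62 az 13.5 x [-0.255  0.967 -0.012] z [-0.847 -0.23  -0.479] F [-2.9 -0.9  5.9] w 0.0078 t 19.0
stem ch [ 0.0011 -0.0011  0.0183] need [ 1.1 -5.5  9.2]
```

Call:
apply_moves(targets=[[0,0,0,0,9],[0,0,0,0,12],[0,0,0,0,16],[0,0,0,0,22],[0,0,0,0,30],[0,0,0,0,40],[0,0,0,0,40]], newtons=20)

```text
t: 19.7
position: [0.6497, 0.1487, 0.0493]
eef_rot: [-1.393, -1.796, 1.079]
contact_force: [-0.3, -0.1, 0.1]
gripper_width: 0.0402
```

```bash
python3 -c "
from h import *
rep()
cv2.imwrite('pics/w10.png',r.read_camera('wrist'));cv2.imwrite('pics/scene10.png',r.read_camera('scene'))
crop('pics/scene10.png',220,80,420,270,4,'pics/s10c.png')"
```

```text
p [0.6497 0.1487 0.0493] q [-0.59   0.473  0.338  2.125 -1.032  0.127  2.508] tilt 28.54 az 13.5 x [-0.255  0.967 -0.012] z [-0.848 -0.23  -0.478] F [-0.3 -0.1  0.1] w 0.0402 t 19.7
```

View pics/w10.png

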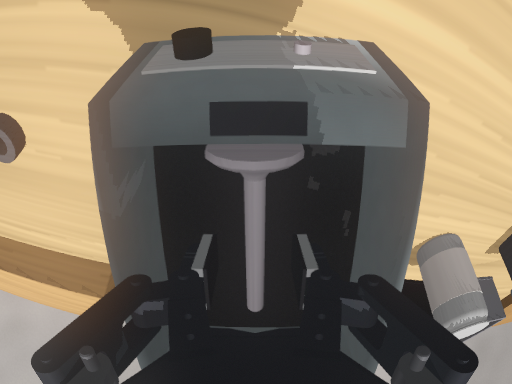

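View pics/s10c.png

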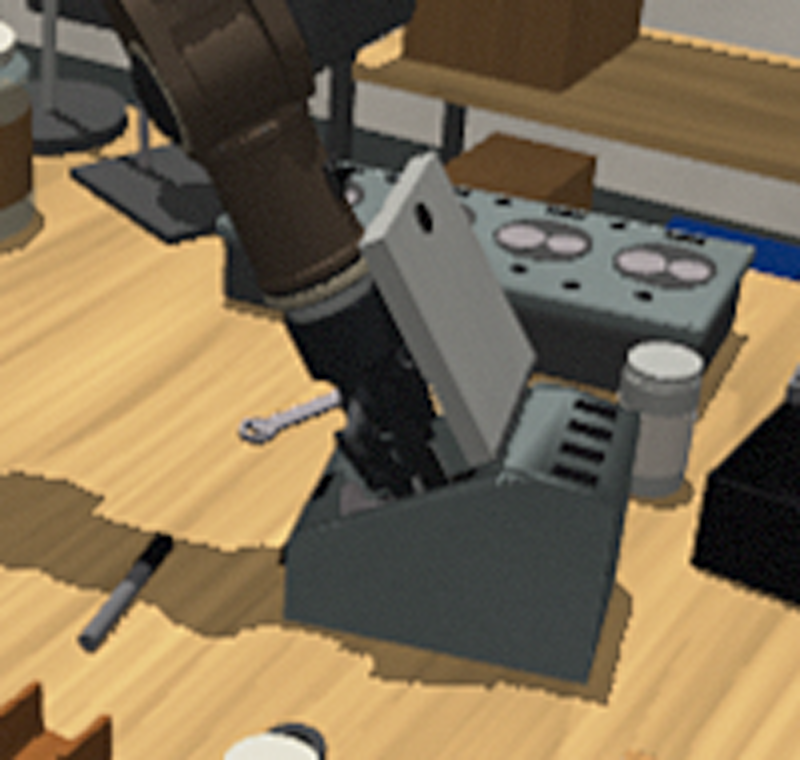

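Call:
apply_moves(targets=[[0,-15,0,0,40],[0,-30,0,0,40],[0,-30,0,0,40],[0,-35,0,0,40],[0,-35,0,0,40],[0,-40,0,0,40],[0,-40,0,0,40],[0,-20,0,0,40],[0,0,0,0,40]])

```text
t: 20.7
position: [0.555, 0.1393, 0.2138]
eef_rot: [-1.359, -1.806, 1.089]
contact_force: [-0.6, -0.1, -0.1]
gripper_width: 0.04
```

```bash
python3 -c "
from h import *
rep();p,Q,s=tool()
print(ch(p))
cv2.imwrite('pics/w11.png',r.read_camera('wrist'));cv2.imwrite('pics/scene11.png',r.read_camera('scene'))
for P in [(0,0,0),(-.062,.056,0),(-.062,-.056,0),(-.062,0,.022),(.062,0,0)]: print(P,proj('wrist',wd(*P),(p,Q)).round(1))
np.savez('w11.npz',p=p,Q=Q)
crop('pics/w11.png',160,60,360,260,4,'pics/w11c.png')"
```

```text
p [0.555  0.1393 0.2138] q [-1.574e+00  2.000e-03  1.276e+00  2.201e+00  1.500e-02  4.550e-01
  1.540e+00] tilt 27.79 az 16.1 x [-0.277  0.961  0.001] z [-0.85  -0.244 -0.466] F [-0.6 -0.1 -0.1] w 0.04 t 20.7
[-5.61340720e-05  1.34613074e-02  1.63800210e-01]
(0, 0, 0) [240.4 171.8]
(-0.062, 0.056, 0) [290.3 119.7]
(-0.062, -0.056, 0) [192.4 118.5]
(-0.062, 0, 0.022) [240.4 119. ]
(0.062, 0, 0) [240.1 221.4]
```

View pics/w11c.png

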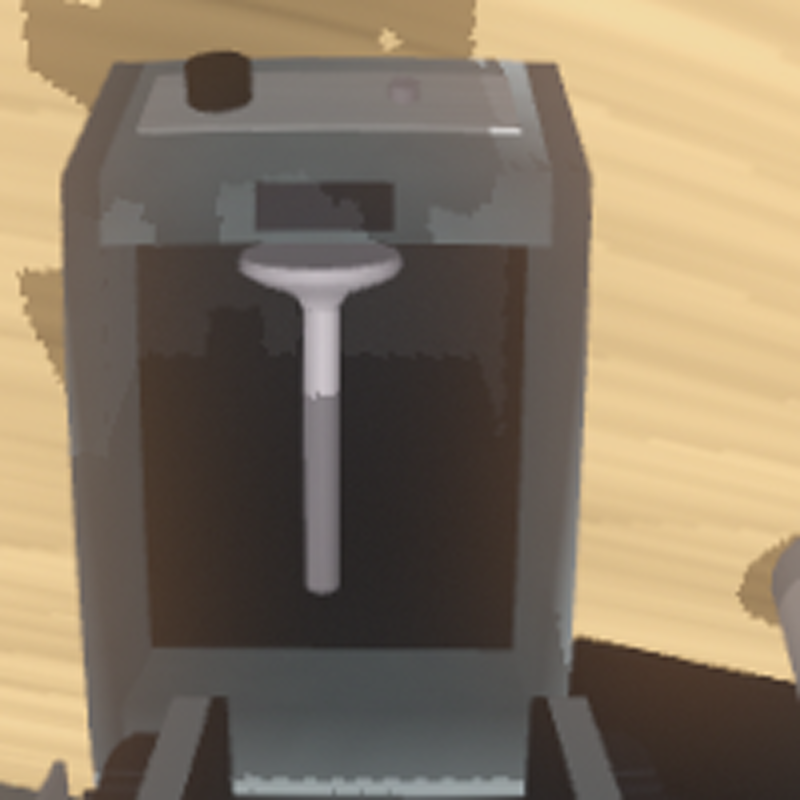

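View pics/scene11.png

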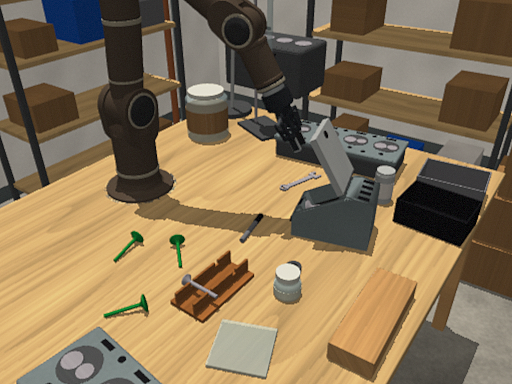

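Call:
apply_moves(targets=[[0,-25,0,0,40],[-3,-30,0,0,0],[-3,-30,0,0,0],[-3,-20,0,0,0],[-3,0,0,0,0],[0,0,0,0,0]])

```text
t: 21.4
position: [0.5126, 0.1172, 0.2897]
eef_rot: [-1.34, -1.795, 1.102]
contact_force: [-0.2, -0.8, 0.6]
gripper_width: -0.0001
```

```bash
cat >> h.py <<'E'
def tip(x,y,z):
    p,Q,s=tool(); rep(); t=p-Q@[0,.028,0]; print("tip ch",ch(t).round(4),"need",(Q.T@(wd(x,y,z)-t)*1000).round(1))
E
python3 -c "
from h import *
tip(.125,0,.288)"
```

```text
p [0.5126 0.1172 0.2897] q [-1.288 -0.276  0.804  2.142  0.396  0.761  1.167] tilt 26.64 az 17.0 x [-0.28   0.96   0.006] z [-0.859 -0.248 -0.448] F [-0.2 -0.8  0.6] w -0.0001 t 21.4
tip ch [-0.0009  0.0024  0.2807] need [  -4.7  -14.7 -125.2]
```

Call:
apply_moves(targets=[[-1,-10,0,0,0],[-1,-5,-31,0,0],[-1,0,-31,0,0],[-1,0,-31,0,0],[0,0,-32,0,0],[0,0,0,0,0]])

```text
t: 22.0
position: [0.6176, 0.1459, 0.3611]
eef_rot: [-1.345, -1.8, 1.105]
contact_force: [0.2, -0.7, -0.2]
gripper_width: -0.0001
```

```bash
python3 -c "
from h import *
tip(.125,0,.19)
cv2.imwrite('pics/w12.png',r.read_camera('wrist'));cv2.imwrite('pics/scene12.png',r.read_camera('scene'))
crop('pics/scene12.png',220,50,420,250,4,'pics/s12c.png')"
```

```text
p [0.6176 0.1459 0.3611] q [-1.403 -0.009  1.115  1.835  0.01   0.841  1.566] tilt 26.88 az 16.5 x [-0.283  0.959  0.   ] z [-0.856 -0.252 -0.452] F [ 0.2 -0.7 -0.2] w -0.0001 t 22.0
tip ch [0.129  0.0035 0.2881] need [-4.8 98.2 -1.3]
```

View pics/w12.png

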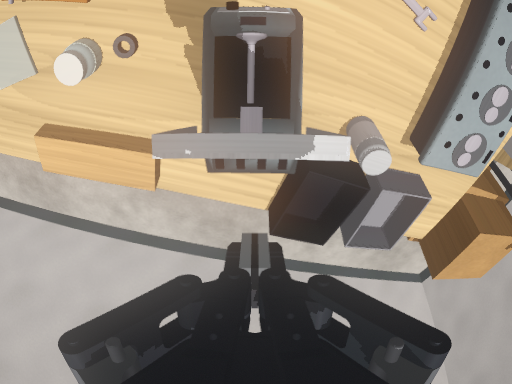

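View pics/s12c.png

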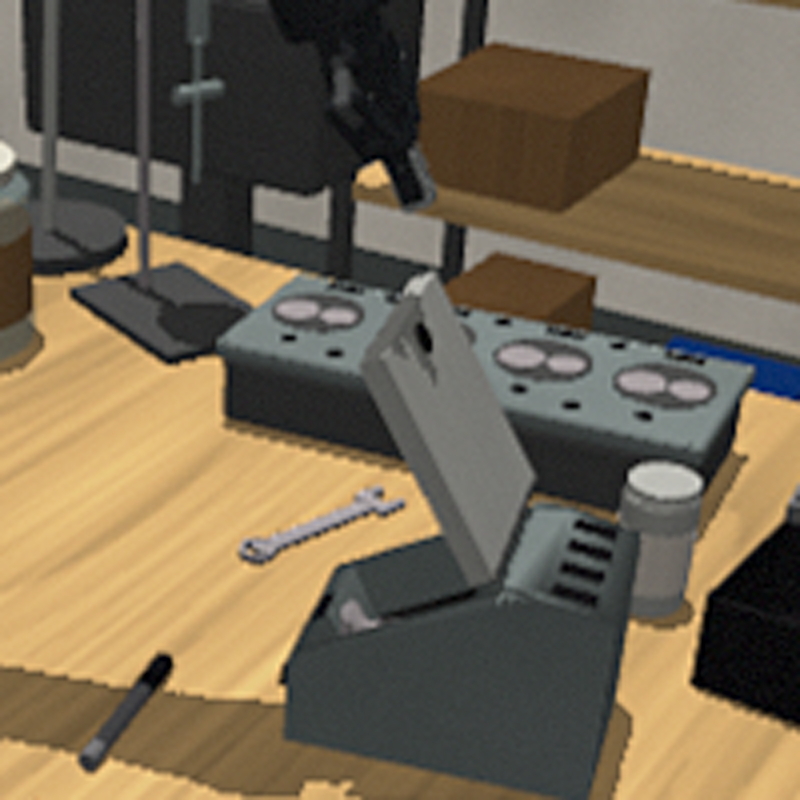

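Call:
apply_moves(targets=[[-1,30,0,0,0],[-1,30,0,0,0],[-1,25,0,0,0],[0,10,0,0,0],[0,0,0,0,0]])

```text
t: 22.6
position: [0.6545, 0.1524, 0.2722]
eef_rot: [-1.339, -1.793, 1.106]
contact_force: [-0.0, -0.1, -0.2]
gripper_width: -0.0002
```

```bash
python3 -c "
from h import *
tip(.100,0,.195)"
```

```text
p [0.6545 0.1524 0.2722] q [-1.171  0.256  1.059  1.891 -0.436  0.697  1.953] tilt 26.45 az 16.9 x [-0.281  0.96   0.005] z [-0.86  -0.25  -0.445] F [-0.  -0.1 -0.2] w -0.0002 t 22.6
tip ch [0.1171 0.0003 0.1925] need [ 0.1 -1.4 17.2]
```

Call:
apply_moves(targets=[[0,0,17,0,0],[0,0,17,0,0],[0,0,18,0,0],[0,4,18,0,0],[0,4,18,0,0],[0,0,0,0,0]])

```text
t: 23.2
position: [0.5825, 0.1321, 0.228]
eef_rot: [-1.337, -1.798, 1.1]
contact_force: [0.2, -0.7, 2.1]
gripper_width: 0.0002
```

```bash
python3 -c "
from h import *
tip(.0295,0,.185)
cv2.imwrite('pics/scene13.png',r.read_camera('scene'))
crop('pics/scene13.png',220,50,420,250,4,'pics/s13c.png')"
```

```text
p [0.5825 0.1321 0.228 ] q [-1.364  0.106  1.169  2.112 -0.267  0.536  1.834] tilt 26.7 az 17.4 x [-0.282  0.959  0.009] z [-0.858 -0.249 -0.449] F [ 0.2 -0.7  2.1] w 0.0002 t 23.2
tip ch [ 0.0301 -0.0011  0.1917] need [1.  6.7 0.2]
```

View pics/s13c.png

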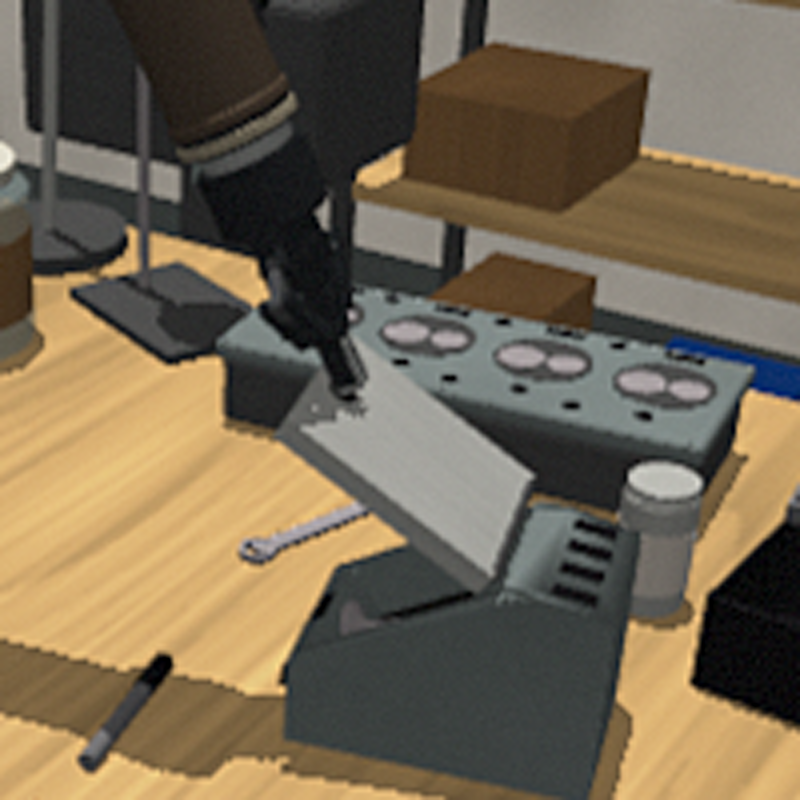

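Call:
apply_moves(targets=[[0,12,16,0,0],[0,12,17,0,0],[0,13,14,0,0],[0,14,13,0,0],[0,0,0,0,0]])

```text
t: 23.75
position: [0.5545, 0.1242, 0.1554]
eef_rot: [-1.339, -1.797, 1.102]
contact_force: [0.1, 1.9, 2.5]
gripper_width: -0.0
```

```bash
python3 -c "
from h import *
tip(-.032,0,.140)"
```

```text
p [0.5545 0.1242 0.1554] q [-1.167  0.177  0.976  2.254 -0.519  0.36   2.071] tilt 26.68 az 17.1 x [-0.282  0.959  0.006] z [-0.858 -0.25  -0.449] F [0.1 1.9 2.5] w -0.0 t 23.75
tip ch [-0.0314 -0.0015  0.1434] need [1.5 3.4 0.3]
```

Call:
apply_moves(targets=[[0,19,9,0,0],[0,18,10,0,0],[0,12,4,0,0],[0,11,4,0,0],[0,0,0,0,0]])

```text
t: 24.25
position: [0.5582, 0.1256, 0.0906]
eef_rot: [-1.339, -1.798, 1.101]
contact_force: [0.1, 0.7, 2.2]
gripper_width: 0.0002
```

```bash
python3 -c "
from h import *
tip(-.062,0,.066)
cv2.imwrite('pics/scene14.png',r.read_camera('scene'));cv2.imwrite('pics/w14.png',r.read_camera('wrist'))
crop('pics/scene14.png',220,80,420,270,4,'pics/s14c.png')"
```

```text
p [0.5582 0.1256 0.0906] q [-0.799  0.287  0.577  2.294 -0.901  0.211  2.428] tilt 26.75 az 17.2 x [-0.282  0.959  0.007] z [-0.858 -0.249 -0.45 ] F [0.1 0.7 2.2] w 0.0002 t 24.25
tip ch [-0.0605 -0.0011  0.0852] need [ 0.8 19.3  0.4]
```

View pics/s14c.png

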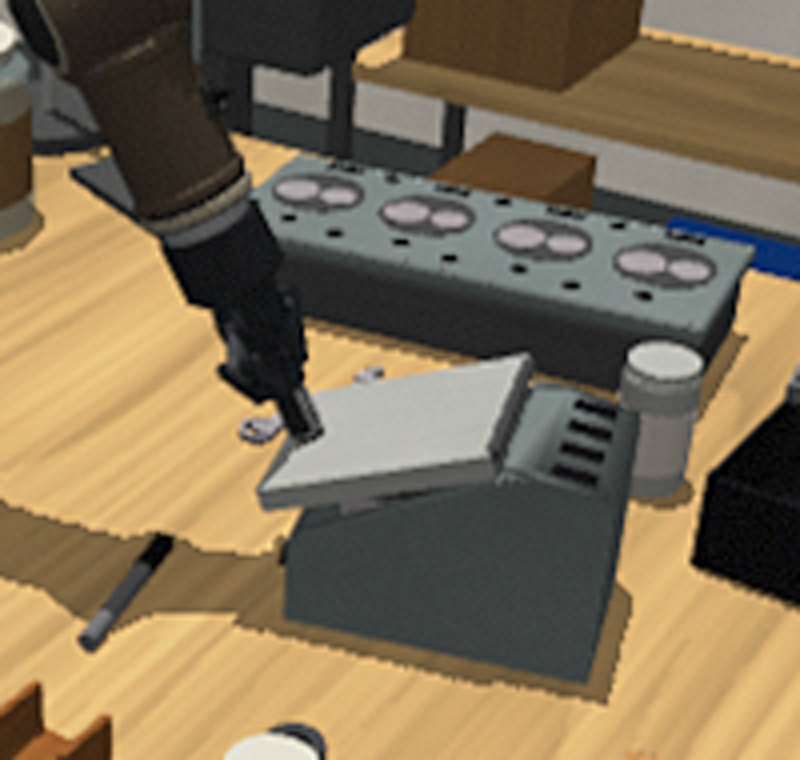

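View pics/w14.png

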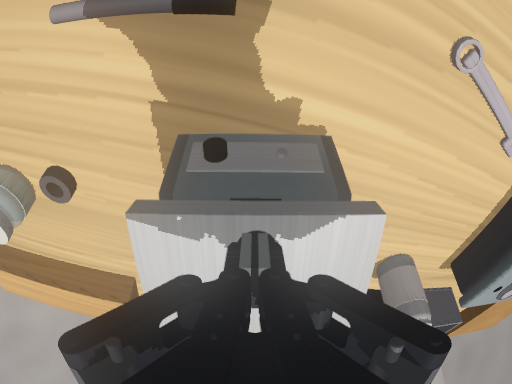

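Call:
apply_moves(targets=[[0,7,0,0,0],[0,7,0,0,0],[0,5,0,0,0],[0,3,0,0,0],[0,0,0,0,0]])

```text
t: 24.85
position: [0.5668, 0.1281, 0.0709]
eef_rot: [-1.34, -1.798, 1.102]
contact_force: [-1.3, -1.6, 1.9]
gripper_width: 0.0002
```

```bash
python3 -c "
from h import *
tip(-.062,0,.052)"
```

```text
p [0.5668 0.1281 0.0709] q [-0.657  0.327  0.414  2.281 -0.981  0.158  2.505] tilt 26.73 az 17.1 x [-0.282  0.959  0.006] z [-0.858 -0.25  -0.45 ] F [-1.3 -1.6  1.9] w 0.0002 t 24.85
tip ch [-0.0626 -0.0008  0.0637] need [ 0.6 11.7 -1.2]
```

Call:
apply_moves(targets=[[0,3,0,0,0],[0,3,0,0,0],[0,3,0,0,0]])

```text
t: 25.15
position: [0.5712, 0.1294, 0.0629]
eef_rot: [-1.341, -1.798, 1.102]
contact_force: [-1.6, -2.3, 3.4]
gripper_width: 0.0002
```

Call:
apply_moves(targets=[[0,2,0,0,0],[0,2,0,0,0]])

```text
t: 25.35
position: [0.5729, 0.1299, 0.0602]
eef_rot: [-1.34, -1.798, 1.1]
contact_force: [-28.2, -9.1, 46.3]
gripper_width: 0.0001
```

```bash
python3 -c "
from h import *
tip(-.062,0,.052)"
```

```text
p [0.5729 0.1299 0.0602] q [-0.579  0.351  0.324  2.271 -1.033  0.127  2.558] tilt 26.81 az 17.1 x [-0.282  0.959  0.007] z [-0.857 -0.249 -0.451] F [-28.2  -9.1  46.3] w 0.0001 t 25.35
tip ch [-0.0625 -0.0007  0.0512] need [ 0.7 -0.8 -0.4]
```

Call:
apply_moves(targets=[[0,-4,0,0,0],[0,-8,0,0,0],[0,-15,0,0,0],[0,-30,0,0,0],[0,-30,5,0,0],[0,-30,20,0,0],[0,-20,20,0,0],[0,0,0,0,0]])

```text
t: 26.15
position: [0.508, 0.1135, 0.1474]
eef_rot: [-1.341, -1.806, 1.109]
contact_force: [-0.1, 0.6, 0.1]
gripper_width: 0.0002
```

```bash
python3 -c "
from h import *
rep()
cv2.imwrite('pics/scene15.png',r.read_camera('scene'));cv2.imwrite('pics/top15.png',r.read_camera('top'));cv2.imwrite('pics/w15.png',r.read_camera('wrist'))
rep()
crop('pics/scene15.png',220,80,420,270,4,'pics/s15c.png')"
```

```text
p [0.508  0.1135 0.1474] q [-1.351  0.055  1.103  2.366 -0.229  0.287  1.809] tilt 26.91 az 16.8 x [-0.29   0.957 -0.001] z [-0.853 -0.259 -0.453] F [-0.1  0.6  0.1] w 0.0002 t 26.15
p [0.5097 0.1134 0.1475] q [-1.343  0.061  1.097  2.364 -0.242  0.286  1.82 ] tilt 26.98 az 16.6 x [-0.287  0.958 -0.001] z [-0.853 -0.257 -0.454] F [0.4 1.  0.7] w 0.0002 t 26.3
```

View pics/s15c.png

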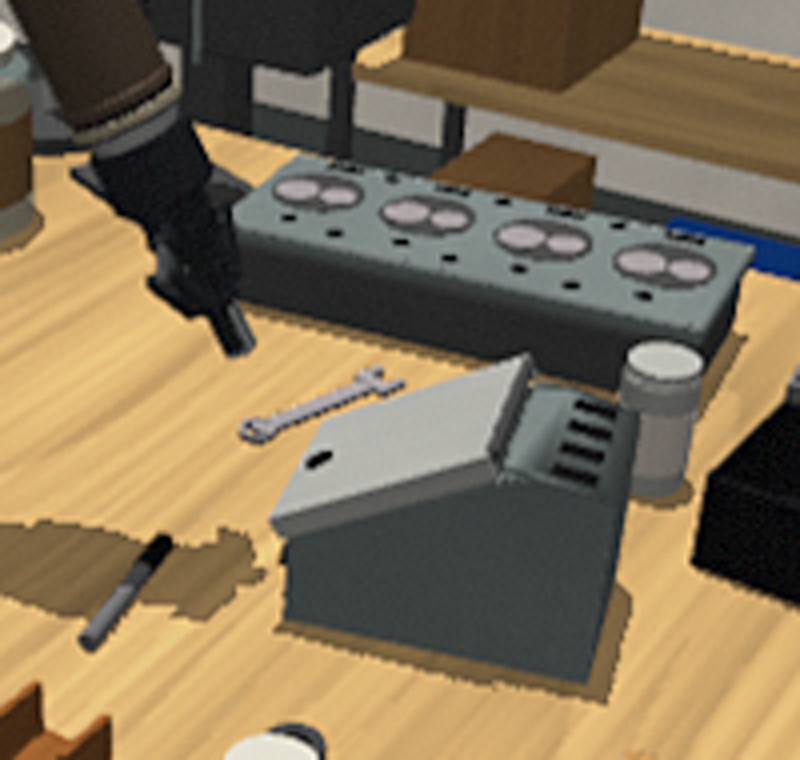

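View pics/w15.png

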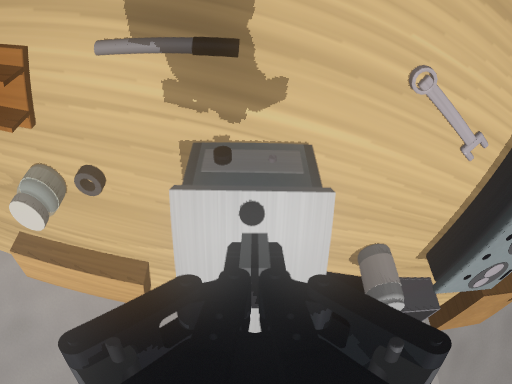

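View pics/top15.png

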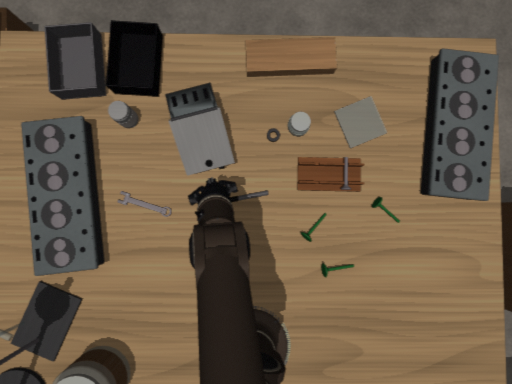

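Call:
apply_moves(targets=[[0,-20,20,0,0],[0,-20,0,0,0],[0,0,0,0,0],[0,0,0,0,0],[0,0,0,0,0],[0,0,0,0,0],[0,0,0,0,0],[0,0,0,0,0]])

```text
t: 27.1
position: [0.4866, 0.1104, 0.1593]
eef_rot: [-1.323, -1.795, 1.117]
contact_force: [0.1, -0.2, -0.2]
gripper_width: 0.0002
```

```bash
python3 -c "
from h import *
cv2.imwrite('pics/scene16.png',r.read_camera('scene'))
crop('pics/scene16.png',160,80,420,330,3,'pics/s16c.png')
a=cv2.imread('pics/scene16.png')[186:204,288:312].astype(int).sum(2);b=cv2.imread('pics/scene0.png')[186:204,288:312].astype(int).sum(2)
for m in (a,b):
    y,x=np.where(m<150);print(x.mean()+288,y.mean()+186,len(x))
rep()"
```

```text
299.2307692307692 194.3846153846154 13
299.2307692307692 194.3846153846154 13
p [0.4866 0.1104 0.1594] q [-1.367 -0.082  1.04   2.377  0.204  0.359  1.378] tilt 25.93 az 17.8 x [-0.292  0.956  0.007] z [-0.861 -0.259 -0.437] F [ 0.4  0.1 -0.5] w -0.0001 t 27.15
```

View pics/s16c.png

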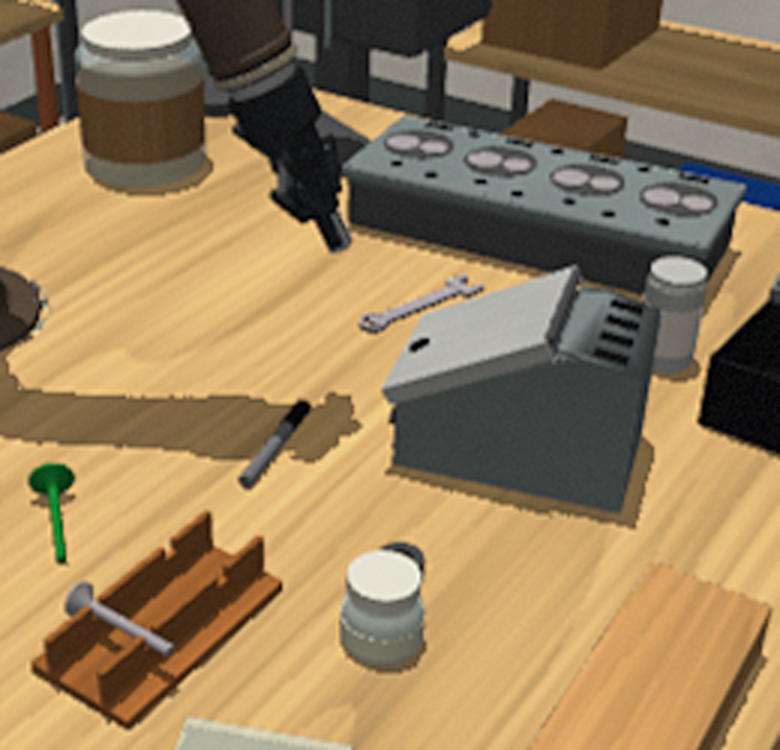

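The hatch is shut and steady: the press spot is at the same pixel as at the start (299.2, 194.4). The arm touches nothing and the narrow valve is still in the rack.

```bash
python3 -c "
from cell import r
print(r.sign_off())"
```

```text
the job is handed in; nothing more can be done
None
```

I finished the job and handed it in at about 27 s of the 64 s allowed; no verdict came back.

**What I did:** I pressed the hatch once and it sprang wide open. I took the wider-headed valve from the rack and tilted the tool about 30° with it. I laid the valve head-downhill on the chamber floor, let it go, then swung the hatch shut from behind and pressed it to its stop.

**Last checks:**
- **Hatch:** 1.8 s after I let go, the press spot was at the same pixel as before the job, (299.2, 194.4), so it is latched by itself.
- **Wide valve:** the last view before shutting showed it lying flat, its head near the lower wall. I put its origin at about x = -10 to -17 mm, inside the ±30 mm limit. It is hidden under the shut hatch, so I could not check it again afterwards.
- **Everything else:** the narrow valve and the bystanders look unmoved in the last pictures. The arm is clear, with the force near zero.

**What disagreed or came close:**
- **Fingertips:** they ended about 28 mm short of the reported tool point, by the pictures and by contact, so I corrected for it.
- **Tilting:** the moves offer no tilt, so I tilted the tool by driving a wrist joint against its limit. Two joints also sat at their range ends while I placed the valve and pressed the hatch, reading up to about 0.003 rad past the rounded limits, with no fault reported.
- **Force:** the two presses against the stop peaked at about 75 N and 55 N at the wrist, under its 120 N limit. They are above 40 N, but only the fingertips pressed, not the arm or the gripper's body.

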